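Load the analyser's sample drawer and start the run

ROBOT

A 6-joint arm with a two-finger parallel gripper is mounted at the origin on the work surface. World frame = base frame: x ahead of the robot, y to its left, z up, the work surface at z = 0. Lengths are in m, angles in rad, forces in N, time in s.
With the tool pointing down it reaches from about 0.25 to 0.775 m from the base axis. Payload 4 kg.
Tool frame: the origin (TCP) lies between the finger pads; the fingertips stand 17 mm ahead of it and the grasp point (between the pads) lies 2 mm behind it; z points along the fingers, y is the line along which they close (so a half turn about z gives the same grasp; the last joint's range is limited). The gripper opens to 85 mm and grips with 20 to 120 N. Pads are 22 mm wide; open, the fingers measure 114 mm over their backs; the gripper's body (76 mm by 85 mm) begins 54 mm behind the grasp point. The pads swing forward as they close: fully open they stand 13 mm farther back than shut.
Start: joints at [-1.217, 0.087, 1.371, -0, 1.684, -0.103], TCP at [0.243, -0.494, 0.248] pointing down, gripper open.
Joint ranges: [-3.1, 3.1], [-0.76, 2.03], [0.27, 2.55], [-1.08, 4.22], [0.17, 2.65], [-2.57, 2.57]. Speed limits (rad/s): [2.79, 2.79, 3.14, 3.14, 3.14, 3.14].

INTERFACE

Orientations are given as a rotation vector (axis times angle).
In Python, from cell import robot gives the robot as it stands.
- The arm moves only by the tool drive_tool, never from a script. Its arguments are lists of equal length, an entry for each row: "hand": the finger opening in mm, from 0 to 85.4; "slide": the shift along the tool's x, y, z scaled (see below), a list of three; "roll": the turn about the tool's z scaled (see below). In form: {"hand": [hand, ...], "slide": [[tx, ty, tz], ...], "roll": [roll, ...]}. A call has 1 to 5 rows; each row shifts and turns the commanded pose from where the row before left it, along the tool's axes as they then stand; what a row does not reach is not made up. The controller multiplies each number of a shift by 1 m and each number of a turn by 120 degrees. A row lasts 1/10 s, in which the tool goes at most 50 mm and 8.59 degrees, less where a joint would pass 70% of its speed; a pose out of reach is approached as far as the arm can. A call with a number of a shift or a turn outside -1 to 1 is refused whole. A call with a gripper value outside its range is refused whole. The fingers move at their own pace and stop on an object; "grip_force" is the grip in N (left out, the last holds). Time passes only in rows, so rows that do not move let the fingers close. It gives the time, the measured TCP pose, the force and the opening at its end, in the units of the state.
- robot.state(): the state, without advancing time (a new reading comes with each control period).
- robot.snapshot(name): name is "side" or "top" or "wrist"; returns a dict with "color" (400x640x3 uint8, blue, green, red), "K" (3x3 intrinsics, pixels), "R" (3x3) and "t" (3): a world point X has camera coordinates R X + t. Camera axes: x right, y down, z forward; pixel columns grow to the right and rows downward; lengths in m; the calibration is good to about 2 mm. A picture is of the moment at which its call begins. There is no depth.
- robot.hand_in(): hands the job in, once; it reports no verdict.
Trained networks look in the newest picture that a camera, given by its name, has taken for a name from the list of things; names that differ only in an ending like _2 or _b are one class to them, and where a whole thing is asked for, a point or a joint stands for the part that bears it (a point fixed in the world has none). Each returns a list of dicts, best first, with "score" (0 to 1); they miss things now and then, are a little off and sometimes report something else, mostly with a low value. They report only what shows in the picture. A call takes as long as a camera call. They do not tell look-alikes from the thing itself.
- robot.boxes_of(query, camera): "position" ([x, y, z] in m, in world coordinates, good to about 4 mm: the middle of the surface that is visible of it).
- robot.outline_of(query, camera): "mask" (400x640 bool, what is visible of it).
The state is a dict: "t": time; "qpos": joint angles; "qvel": joint speeds; "tau": joint torques, N m; "tool_pos": TCP position; "orientation": TCP orientation; "contact_force": force on the tool from outside, world axes, zero at the start; "wrist_torque": the same for the moment, N m; "grip_width": finger opening in m.
Only numpy, scipy, OpenCV 4.12 (cv2) and the standard library are available. Lean on these libraries where they do the work, as an engineer would, in place of code of your own. Each camera call takes 0.05 s, during which the arm holds its last target. There are 200 camera calls.

TASK

Pull up the red spring plunger, draw the analyser's drawer out to the load hole (the farthest of the three) and let the pin drop in there. With the drawer locked, put the two old black cups with orange rims flat in the yellow wash tray and set every fresh blue-rimmed cup flat on the drawer's floor. Then pull the plunger, slide the drawer fully home, let the pin drop into its home hole, and press the green start button all the way down; do not upset or displace the other things on the bench.

Things in the scene. Friction and masses are not known exactly. Their poses are not given: they have to be found in the camera images.
- analyser: white bench analyser, fixed. Origin on the bench under its low front housing; +y = the direction in which the drawer comes out. Housing x -130 to 130, y -120 to 68 mm, 140 mm high, its +y face open (tunnel 200 mm wide, 90 mm high); behind, at y -300 to -120, a block 270 mm high. A square rail 24 mm wide, top at z 30 mm, runs along x = 0 out to y = 320 mm
- home_hole (a point): centre of the home hole in the top of the aluminium rail, at y 130 mm in the analyser's frame; the holes are 11 mm long along the travel, the pin is 8 mm thick and round-ended. A middle hole (service only, not wanted) is 75 mm farther out
- load_hole (a point): centre of the load hole in the top of the rail, at y 280 mm in the analyser's frame, 150 mm beyond the home hole, the farthest of the three
- drawer (a joint): travel of the sample drawer out of the housing, m: 0 = home (against its stop, pin over the home hole), 0.075 = over the middle hole, 0.150 = over the load hole, outer stop at 0.162. Runs with about 1 N friction. It cannot move while the pin is in a hole
- drawer_floor (a point): centre of the drawer's inner floor, 39 mm above the bench; moves with the drawer, axes as the analyser's. Drawer open on top, inner 170 (x) by 110 mm (y), walls 5 mm thick, 29 mm high. At +y a white front panel 230 mm wide, 65 to 75 mm from here, top 46 mm above the floor; then a dark sleeve 50 mm wide, 75 to 150 mm from here, top 62 mm above the bench
- plunger (a joint): lift of the spring plunger on the drawer's sleeve, m: 0 = pin fully down in a hole, about 0.010 = pin resting on top of the rail between holes, above 0.011 = clear of the rail, 0.020 = top stop. A spring pushes it down with 3.6 N at 0, 9.6 N at 0.020; let go over a hole, it snaps down by itself
- knob (a point): grip point in the middle of the red plunger knob (upright cylinder, 26 mm diameter, 12 mm below to 12 mm above this point), 100 mm above the bench when the pin is down. Rides on the drawer's sleeve 125 mm from the drawer-floor centre in +y and moves with drawer and plunger. Below it a steel barrel 22 mm in diameter, top 20 mm below this point
- start (a joint): green start button on the housing's roof, m: 0 = up, 0.006 = fully down (5 N); springs back
- start_top (a point): centre of the green start button's top face (28 mm diameter), 162 mm above the bench; pressed straight down
- wash_tray: yellow wash-up tray, fixed, 150 mm (x) by 120 mm (y), walls 4 mm thick and 18 mm high, floor 4 mm thick; origin at the centre of its underside, on the bench
- brush: small hand brush lying on the bench, 120 mm long, bystander; origin on its underside
- weight: brass weight, 28 mm diameter, 36 mm high, bystander; origin at the centre of its underside
- beaker: glass beaker, 66 mm diameter, 65 mm high, bystander; origin at the centre of its underside
- vial: white plastic vial, 24 mm diameter, 55 mm high, bystander; origin at the centre of its underside
- old_cup_1: old cup: same shape and size as the fresh ones (40 mm diameter, 26 mm high) but black with an orange rim; there are two, both start in the drawer, hidden until that is drawn out; origin at the centre of its underside
- old_cup_2: old cup: same shape and size as the fresh ones (40 mm diameter, 26 mm high) but black with an orange rim; there are two, both start in the drawer, hidden until that is drawn out; origin at the centre of its underside
- cup_1: fresh sample cup: white disc-shaped cup with a blue rim and a tan window on top, 40 mm diameter, 26 mm high, about 70 g; origin at the centre of its underside, z up its axis. Standing on the bench at the start. Two to four of these cups are there
- cup_2: fresh sample cup: white disc-shaped cup with a blue rim and a tan window on top, 40 mm diameter, 26 mm high, about 70 g; origin at the centre of its underside, z up its axis. Standing on the bench at the start. Two to four of these cups are there
- cup_3: fresh sample cup: white disc-shaped cup with a blue rim and a tan window on top, 40 mm diameter, 26 mm high, about 70 g; origin at the centre of its underside, z up its axis. Standing on the bench at the start. Two to four of these cups are there
- cup_4: fresh sample cup: white disc-shaped cup with a blue rim and a tan window on top, 40 mm diameter, 26 mm high, about 70 g; origin at the centre of its underside, z up its axis. Standing on the bench at the start. Two to four of these cups are there
Not all that is in view belongs to the job. Leave any white look-alike of the wash_tray alone.

How it is judged:
On the way, in this order (a step that is already met when the one before it is completed fails the run):
1. the drawer is locked in the load hole, pin down (value of joint drawer between 0.146 and 0.154 m and value of joint plunger below 0.003 m), for 0.2 s.
2. with the drawer locked in the load hole, both old cups lie flat in the wash tray and every fresh cup flat on the drawer's floor (all of step 1 and x of cup_1 in the frame of drawer_floor between -0.068 and 0.068 m and y of cup_1 in the frame of drawer_floor between -0.038 and 0.038 m and z of each of cup_1, cup_2, cup_3, cup_4 in the frame of drawer_floor below 0.006 m and angle between each of cup_1, cup_2, cup_3, cup_4, old_cup_1, old_cup_2's own z axis and vertical below 0.15 rad and linear speed of each of cup_1, cup_2, cup_3, cup_4, old_cup_1, old_cup_2 below 0.05 m/s and x of cup_2 in the frame of drawer_floor between -0.068 and 0.068 m and y of cup_2 in the frame of drawer_floor between -0.038 and 0.038 m and x of cup_3 in the frame of drawer_floor between -0.068 and 0.068 m and y of cup_3 in the frame of drawer_floor between -0.038 and 0.038 m and x of cup_4 in the frame of drawer_floor between -0.068 and 0.068 m and y of cup_4 in the frame of drawer_floor between -0.038 and 0.038 m and x of old_cup_1 in the frame of wash_tray between -0.06 and 0.06 m and y of old_cup_1 in the frame of wash_tray between -0.045 and 0.045 m and z of each of old_cup_1, old_cup_2 in the frame of wash_tray below 0.011 m and x of old_cup_2 in the frame of wash_tray between -0.06 and 0.06 m and y of old_cup_2 in the frame of wash_tray between -0.045 and 0.045 m), for 0.2 s.
3. the drawer is locked at home, pin down in the home hole (value of joint drawer between -0.004 and 0.004 m and value of joint plunger below 0.003 m), for 0.2 s.
4. with the drawer locked home, the start button is pressed down (all of step 3 and value of joint start above 0.0045 m), for 0.02 s.
At the end, for the whole second after the job is handed in: the drawer is home within 4 mm with the pin down within 3 mm, the start button is up again, every fresh cup lies flat (within 0.15 rad) on the drawer's floor and both old cups flat on the wash tray's floor, all at rest (all of step 3 and x of cup_1 in the frame of drawer_floor between -0.068 and 0.068 m and y of cup_1 in the frame of drawer_floor between -0.038 and 0.038 m and z of each of cup_1, cup_2, cup_3, cup_4 in the frame of drawer_floor below 0.006 m and angle between each of cup_1, cup_2, cup_3, cup_4, old_cup_1, old_cup_2's own z axis and vertical below 0.15 rad and linear speed of each of cup_1, cup_2, cup_3, cup_4, old_cup_1, old_cup_2 below 0.05 m/s and x of cup_2 in the frame of drawer_floor between -0.068 and 0.068 m and y of cup_2 in the frame of drawer_floor between -0.038 and 0.038 m and x of cup_3 in the frame of drawer_floor between -0.068 and 0.068 m and y of cup_3 in the frame of drawer_floor between -0.038 and 0.038 m and x of cup_4 in the frame of drawer_floor between -0.068 and 0.068 m and y of cup_4 in the frame of drawer_floor between -0.038 and 0.038 m and x of old_cup_1 in the frame of wash_tray between -0.06 and 0.06 m and y of old_cup_1 in the frame of wash_tray between -0.045 and 0.045 m and z of each of old_cup_1, old_cup_2 in the frame of wash_tray below 0.011 m and x of old_cup_2 in the frame of wash_tray between -0.06 and 0.06 m and y of old_cup_2 in the frame of wash_tray between -0.045 and 0.045 m and value of joint start below 0.002 m); the robot touches nothing.
It fails at once if the beaker or the vial is knocked over (angle between any of beaker, vial's own z axis and vertical above 0.6 rad).
It fails at once if a bystander is pushed more than 8 cm away (distance of any of beaker, vial, brush, weight from where it was at the start of the episode above 0.08 m).
Of cup_1, cup_2, cup_3, cup_4 only 2 to 4 are there at a start; the rules pass over those that are not, and their reading is None.
At some moment in a run one of cup_1, cup_2, cup_3, cup_4 may be knocked a few centimetres aside while the robot is not near it.
Once in a run the grip may slacken for a moment while it holds something.
It also fails if it takes over 210 s, if anything falls off the work surface, if the arm or the gripper's body presses on something with over 40 N, if the wrist force passes 120 N, or if a joint passes its speed limit or range.

## Working session

There is one attempt and no reset: what is moved stays moved. The work goes in short steps, Python scripts to look and compute and a tool call to move; the robot and the scene stay as the last step left them, time stands still between calls to the robot, and variables do not carry over. Pictures are saved under pics/ and viewed, on a budget of 14 in all, crops included, one or two more only if the job needs it, and the job is handed in when it is done.

Besides the shell and the picture viewer there is one more tool, called after "Emit:" by a JSON object that holds its "api" and its "payload". drive_tool: Moves the arm, as the interface text tells. Its arguments: {"type":"object","properties":{"hand":{"type":"array"},"slide":{"type":"array"},"roll":{"type":"array"},"grip_force":{"type":"number"}},"required":["hand","slide","roll"]}

```bash
mkdir -p pics; ls; cat > h.py <<'E'
import numpy as np, cv2
from cell import robot
from scipy.spatial.transform import Rotation as Ro
def snap(n,f=None):
    s=robot.snapshot(n)
    if f: cv2.imwrite('pics/'+f,s['color'])
    return s
def pix(s,X):
    p=s['K']@(s['R']@np.array(X)+s['t']); return p[:2]/p[2]
def ray(s,uv,z):
    d=s['R'].T@np.linalg.solve(s['K'],[uv[0],uv[1],1.]); c=-s['R'].T@s['t']
    return c+d*(z-c[2])/d[2]
def st():
    s=robot.state(); R=Ro.from_rotvec(s['orientation']).as_matrix()
    print('t',round(s['t'],2),'pos',np.round(s['tool_pos'],4),'x',np.round(R[:,0],3),'y',np.round(R[:,1],3),'z',np.round(R[:,2],3),'F',np.round(s['contact_force'],1),'w',round(s['grip_width'],4),'q',np.round(s['qpos'],2))
    return s,R
E
python3 - <<'E'
from h import *
st()
a=snap('top'); b=snap('side')
cv2.imwrite('pics/a.png',np.vstack([a['color'],b['color']])[:, :] if 0 else cv2.resize(np.vstack([a['color'],b['color']]),(480,600)))
cv2.imwrite('pics/top0.png',cv2.resize(a['color'],(800,500)))
cv2.imwrite('pics/side0.png',cv2.resize(b['color'],(800,500)))
for q in ['analyser','knob','drawer','start_top','wash_tray','brush','weight','beaker','vial','cup_1','old_cup_1','home_hole']:
  for c,s in (('top',a),('side',b)):
    try: print(q,c,[(np.round(d['position'],3).tolist(),round(d['score'],2),pix(s,d['position']).round().tolist()) for d in robot.boxes_of(q,c)])
    except Exception as e: print(q,c,e)
E
```

```text
pics
t 0.0 pos [ 0.2425 -0.4932  0.2471] x [0.897 0.441 0.   ] y [ 0.441 -0.897 -0.002] z [-0.001  0.002 -1.   ] F [ 0.5  0.  -0.3] w 0.0853 q [-1.22  0.09  1.37  0.    1.68 -0.1 ]
analyser top [([0.583, -0.156, 0.109], 0.56, [407.0, 175.0]), ([0.561, -0.406, 0.156], 0.55, [492.0, 177.0]), ([0.298, 0.366, 0.016], 0.29, [249.0, 268.0])]
analyser side [([0.56, -0.355, 0.142], 0.68, [341.0, 118.0])]
knob top []
knob side [([0.582, -0.15, 0.105], 0.41, [318.0, 154.0]), ([0.572, -0.199, 0.062], 0.41, [324.0, 158.0])]
drawer top [([0.576, -0.203, 0.065], 0.94, [418.0, 181.0]), ([0.423, 0.247, 0.028], 0.65, [285.0, 230.0])]
drawer side [([0.572, -0.198, 0.062], 0.77, [325.0, 158.0])]
start_top top [([0.515, -0.303, 0.159], 0.5, [460.0, 191.0])]
start_top side []
wash_tray top [([0.343, -0.053, 0.008], 0.98, [374.0, 253.0]), ([0.492, 0.38, 0.003], 0.68, [247.0, 211.0]), ([0.308, 0.554, 0.008], 0.68, [193.0, 266.0])]
wash_tray side [([0.315, 0.52, -0.0], 0.67, [337.0, 389.0]), ([0.345, -0.05, 0.002], 0.62, [377.0, 212.0])]
brush top [([0.514, 0.205, 0.016], 0.85, [297.0, 203.0]), ([0.573, -0.
[... 677 characters left out ...]
.0, 173.0]), ([0.424, 0.247, 0.028], 0.64, [285.0, 229.0]), ([0.659, 0.141, 0.025], 0.62, [315.0, 162.0])]
cup_1 side [([0.654, 0.152, 0.029], 0.74, [262.0, 224.0]), ([0.421, 0.255, 0.024], 0.61, [326.0, 272.0]), ([0.624, 0.245, 0.026], 0.55, [258.0, 250.0]), ([0.438, 0.136, 0.028], 0.55, [333.0, 239.0])]
old_cup_1 top []
old_cup_1 side [([0.657, 0.151, 0.024], 0.38, [261.0, 225.0]), ([0.572, -0.201, 0.063], 0.34, [325.0, 157.0]), ([0.293, 0.349, 0.041], 0.29, [367.0, 313.0])]
home_hole top [([0.561, -0.404, 0.155], 0.75, [491.0, 177.0])]
home_hole side [([0.561, -0.359, 0.141], 0.61, [341.0, 118.0]), ([0.545, 0.114, 0.02], 0.43, [301.0, 227.0]), ([0.491, 0.382, -0.0], 0.19, [283.0, 310.0])]
```

View pics/top0.png

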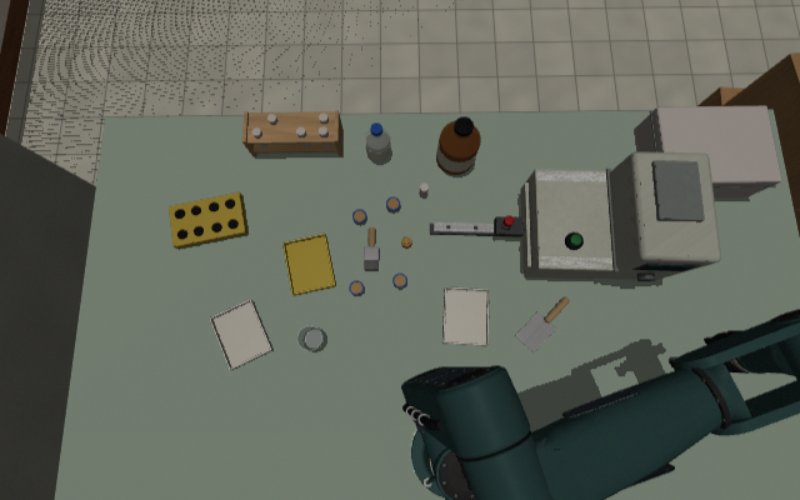

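View pics/side0.png

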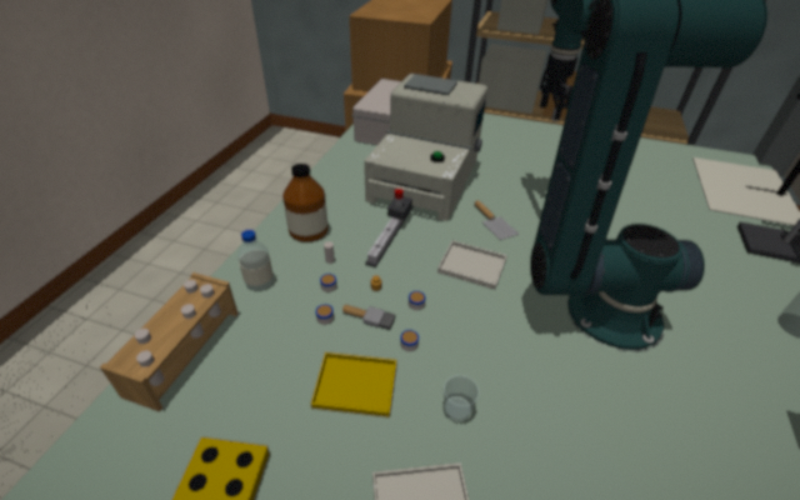

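The top view (800 px wide) shows:
- the yellow wash tray at (310,265), with a white look-alike at each of (242,335) and (466,317)
- four fresh cups at (360,216), (393,204), (400,281) and (357,288)
- the red knob at (508,222) and the green button at (574,240)
- the rail end at (430,229)

The yellow block with black holes at (208,220) is a rack, not the tray: only (310,265) is a plain walled yellow tray of about the right size.

```bash
python3 - <<'E'
from h import *
def blobs(s,lo,hi,amin):
    hsv=cv2.cvtColor(s['color'],cv2.COLOR_BGR2HSV); m=cv2.inRange(hsv,lo,hi)
    n,l,stt,c=cv2.connectedComponentsWithStats(m); return [(c[i],stt[i,4],l==i) for i in range(1,n) if stt[i,4]>=amin]
a=snap('top'); b=snap('side')
for nm,s in(('top',a),('side',b)):
    for c,A,_ in blobs(s,(0,150,60),(7,255,255),8)+blobs(s,(172,150,60),(180,255,255),8): print(nm,'red',c.round(1),A,ray(s,c,.106).round(4))
    for c,A,_ in blobs(s,(50,120,30),(75,255,255),15): print(nm,'green',c.round(1),A,ray(s,c,.160).round(4))
    for c,A,m in blobs(s,(20,150,60),(32,255,255),300):
        r=cv2.minAreaRect(np.argwhere(m)[:,::-1].astype(np.float32)); P=[ray(s,p,.012)[:2].round(3).tolist() for p in cv2.boxPoints(r)]; print(nm,'yel',c.round(1),A,ray(s,c,.012).round(3),P)
    for c,A,_ in blobs(s,(108,90,30),(130,255,255),12): print(nm,'blue',c.round(1),A,ray(s,c,.026).round(4))
    # rail end
for o in robot.outline_of('drawer','top')[:2]: print(o['score'],o['mask'].sum())
cv2.imwrite('pics/crop.png',np.hstack([cv2.resize(a['color'][130:230,330:480],(450,300),interpolation=2),cv2.resize(a['color'][150:250,220:340],(350,300),interpolation=2)]))
E
```

```text
top red [407.1 176.2] 46 [ 0.5806 -0.1568  0.106 ]
top green [460.2 191.6] 71 [ 0.5138 -0.3027  0.16  ]
top yel [165.2 175.9] 1538 [0.621 0.668 0.012] [[0.66, 0.787], [0.701, 0.583], [0.583, 0.553], [0.544, 0.754]]
top yel [247.  211.4] 1461 [0.49  0.378 0.012] [[0.552, 0.455], [0.575, 0.335], [0.428, 0.304], [0.406, 0.421]]
top blue [300.8 102.9] 76 [0.885  0.1909 0.026 ]
top blue [313.6 165. ] 27 [0.6489 0.1472 0.026 ]
top blue [287.2 174. ] 32 [0.6174 0.239  0.026 ]
top blue [315.5 224.3] 14 [0.4397 0.1429 0.026 ]
top blue [322.6 225.6] 19 [0.4348 0.1189 0.026 ]
top blue [287.8 233.2] 16 [0.4108 0.2361 0.026 ]
side red [318.6 154.5] 40 [ 0.5784 -0.1477  0.106 ]
side green [349.8 124.1] 29 [ 0.5116 -0.2906  0.16  ]
side yel [283.9 307.3] 2691 [0.489 0.382 0.012] [[0.549, 0.454], [0.593, 0.335], [0.432, 0.302], [0.404, 0.423]]
side yel [178.2 376.5] 2379 [0.633 0.608 0.012] [[0.682, 0.672], [0.739, 0.578], [0.583, 0.546], [0.542, 0.642]]
side blue [198.3 188.2] 82 [0.9237 0.0668 0.026 ]
side blue [262.9 227. ] 16 [0.6473 0.1594 0.026 ]
side blue [333.8 241.8] 20 [0.4334 0.1454 0.026 ]
side blue [259.9 252.8] 24 [0.6128 0.2533 0.026 ]
side blue [326.8 274.5] 27 [0.4176 0.2625 0.026 ]
0.84 907
```

View pics/crop.png

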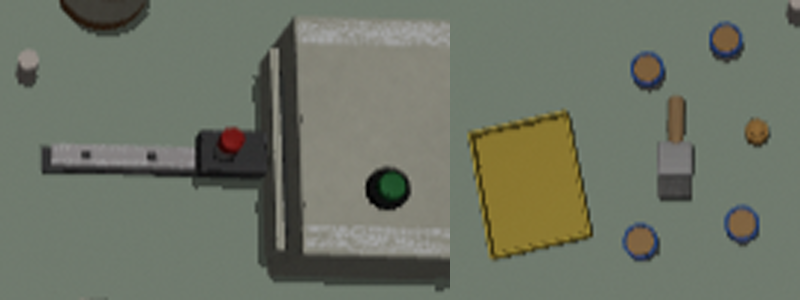

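The crop confirms the knob and button on the analyser, and the plain walled yellow tray with four blue-rimmed cups beside it. I'm moving above the knob.

Emit:
{"api": "drive_tool", "payload": {"hand": [85, 85, 85, 85, 85], "slide": [[0.04, -0.017, -0.003], [0.04, -0.017, -0.003], [0.04, -0.017, -0.003], [0.04, -0.017, -0.003], [0.04, -0.017, -0.003]], "roll": [0, 0, 0, 0, 0]}}

```text
t: 1.95
tool_pos: [0.3854, -0.3278, 0.2636]
orientation: [3.06, 0.71, 0.001]
contact_force: [0.5, 0.5, -0.2]
grip_width: 0.0847
```

Emit:
{"api": "drive_tool", "payload": {"hand": [85, 85, 85, 85, 85], "slide": [[0.04, -0.017, -0.003], [0.04, -0.017, -0.003], [0.04, -0.017, -0.003], [0.04, -0.017, -0.003], [0.04, -0.017, -0.003]], "roll": [0, 0, 0, 0, 0]}}

```text
t: 2.45
tool_pos: [0.5276, -0.1631, 0.2786]
orientation: [3.059, 0.711, 0.001]
contact_force: [0.1, -0.9, 0.4]
grip_width: 0.085
```

Emit:
{"api": "drive_tool", "payload": {"hand": [85, 85, 85, 85, 85], "slide": [[0.04, -0.017, -0.003], [0.04, -0.017, -0.003], [0, 0, 0], [0, 0, 0], [0, 0, 0]], "roll": [0, 0, -0.067, -0.067, -0.067]}}

```text
t: 2.95
tool_pos: [0.5837, -0.0982, 0.2841]
orientation: [-2.839, -1.345, 0.001]
contact_force: [-0.5, -0.4, -0.1]
grip_width: 0.0849
```

Emit:
{"api": "drive_tool", "payload": {"hand": [85, 85, 85, 85, 85], "slide": [[0, 0, 0], [0, 0, 0], [0, 0, 0], [0, 0, 0], [0, 0, 0]], "roll": [-0.067, -0.067, -0.067, -0.067, -0.067]}}

```text
t: 3.45
tool_pos: [0.5834, -0.0988, 0.2843]
orientation: [-2.205, -2.237, 0.0]
contact_force: [0.5, 0.3, -0.8]
grip_width: 0.085
```

```bash
python3 - <<'E'
from h import *
st()
a=snap('top');w=snap('wrist','w1.png')
print('campos',(-w['R'].T@w['t']).round(3))
for p in [(358.7,181.7),(380.7,182.)]: print(ray(a,p,.03).round(4))
for q in ['knob','load_hole','start_top','drawer']:
    print(q,[(np.round(d['position'],3).tolist(),round(d['score'],2)) for d in robot.boxes_of(q,'wrist')])
E
```

```text
t 3.45 pos [ 0.5834 -0.0988  0.2843] x [-0.014  1.    -0.   ] y [ 1.     0.014 -0.   ] z [-0. -0. -1.] F [ 0.5  0.3 -0.8] w 0.085 q [-0.26  0.18  1.2  -0.    1.76 -0.28]
campos [ 0.581 -0.021  0.409]
[ 0.5851 -0.0077  0.03  ]
[ 0.583  -0.0834  0.03  ]
knob [([0.581, -0.152, 0.117], 0.72), ([0.58, -0.207, 0.064], 0.43)]
load_hole [([0.585, -0.219, 0.117], 0.87)]
start_top [([0.555, 0.096, 0.016], 0.31)]
drawer [([0.577, -0.204, 0.062], 0.55)]
```

View pics/w1.png

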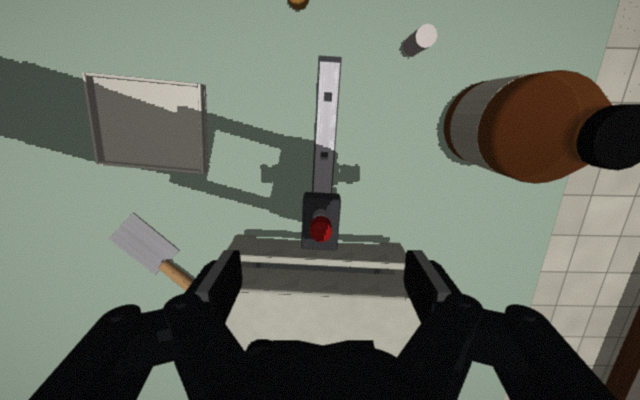

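The wrist view shows the rail with holes at (328,97) and (324,155), and the knob top at about (320,228).

```bash
python3 - <<'E'
from h import *
w=snap('wrist')
P=[ray(w,p,.03) for p in [(328,97),(324,155)]]
print(P); d=P[0]-P[1]; print(np.linalg.norm(d),np.degrees(np.arctan2(-d[0],d[1])))
u=d/np.linalg.norm(d); print('knob pred',P[0]-u*.15,P[1]-u*.075)
hsv=cv2.cvtColor(w['color'],cv2.COLOR_BGR2HSV); m=cv2.inRange(hsv,(0,150,50),(8,255,255))|cv2.inRange(hsv,(172,150,50),(180,255,255))
n,l,s,c=cv2.connectedComponentsWithStats(m)
for i in range(1,n):
  if s[i,4]>50: print(c[i],s[i],ray(w,c[i],.1).round(4),ray(w,c[i],.112).round(4))
E
```

```text
[array([ 0.58936961, -0.01021316,  0.03      ]), array([ 0.58491796, -0.08345887,  0.03      ])]
0.07338087192071996 -3.47798490176228
knob pred [ 0.58026986 -0.15993688  0.03      ] [ 0.58036808 -0.15832074  0.03      ]
[321.05299539 229.02304147] [311 216  22  26 434] [ 0.5816 -0.16    0.1   ] [ 0.5817 -0.1546  0.112 ]
```

Emit:
{"api": "drive_tool", "payload": {"hand": [85, 85, 85, 85, 85], "slide": [[0, 0, 0], [-0.03, 0, 0], [-0.029, 0, 0], [0, 0, 0.045], [0, 0, 0.045]], "roll": [0.028, 0, 0, 0, 0], "grip_force": 70}}

```text
t: 4.3
tool_pos: [0.5815, -0.1593, 0.1956]
orientation: [2.276, 2.158, 0.004]
contact_force: [0.2, -0.2, -0.8]
grip_width: 0.0854
```

Emit:
{"api": "drive_tool", "payload": {"hand": [60, 60, 60, 60, 60], "slide": [[0, 0, 0.045], [0, 0, 0.03], [0, 0, 0.018], [0, 0, 0], [0, 0, 0]], "roll": [0, 0, 0, 0, 0]}}

```text
t: 4.8
tool_pos: [0.5807, -0.1579, 0.1017]
orientation: [2.277, 2.164, 0.0]
contact_force: [0.4, -0.1, 0.5]
grip_width: 0.0599
```

Emit:
{"api": "drive_tool", "payload": {"hand": [15, 15, 15, 15, 15], "slide": [[0, 0, 0], [0, 0, 0], [0, 0, 0], [0, 0, 0], [0, 0, 0]], "roll": [0, 0, 0, 0, 0]}}

```text
t: 5.3
tool_pos: [0.5819, -0.1582, 0.1037]
orientation: [2.273, 2.162, 0.004]
contact_force: [0.4, -0.2, 5.3]
grip_width: 0.0233
```

Emit:
{"api": "drive_tool", "payload": {"hand": [15, 15, 15, 15, 15], "slide": [[0, 0, 0], [0, 0, -0.006], [0, 0, -0.006], [0, 0, -0.004], [0, 0, 0]], "roll": [0, 0, 0, 0, 0]}}

```text
t: 5.8
tool_pos: [0.5817, -0.1579, 0.1164]
orientation: [2.275, 2.164, 0.003]
contact_force: [6.5, -0.8, -7.3]
grip_width: 0.0234
```

```bash
python3 - <<'E'
from h import *
st()
w=snap('wrist');s=snap('side')
cv2.imwrite('pics/g1.png',np.hstack([cv2.resize(w['color'][180:400,210:430],(400,400),interpolation=2),cv2.resize(s['color'][110:210,270:370],(400,400),interpolation=2)]))
E
```

```text
t 5.8 pos [ 0.5817 -0.1579  0.1164] x [ 0.05   0.999 -0.   ] y [ 0.999 -0.05   0.003] z [ 0.003 -0.    -1.   ] F [ 6.5 -0.8 -7.3] w 0.0234 q [-0.36  0.26  1.43  0.    1.44 -0.31]
```

View pics/g1.png

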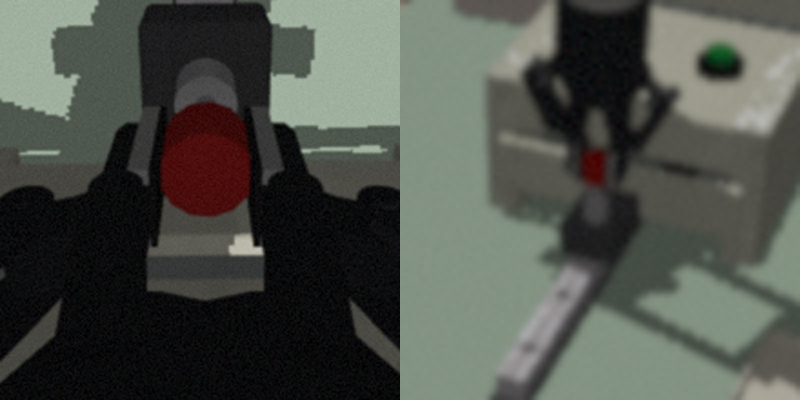

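The knob is held and lifted: the barrel shows beneath it. Next I lift slightly more and draw the drawer out 150 mm.

Emit:
{"api": "drive_tool", "payload": {"hand": [15, 15, 15, 15, 15], "slide": [[0, 0.001, -0.003], [0, 0, 0], [0.01, 0, 0], [0.02, 0, 0], [0.02, 0, 0]], "roll": [0, 0, 0, 0, 0]}}

```text
t: 6.4
tool_pos: [0.5839, -0.1084, 0.1182]
orientation: [2.278, 2.163, -0.002]
contact_force: [5.6, -2.4, -9.0]
grip_width: 0.0234
```

Emit:
{"api": "drive_tool", "payload": {"hand": [15, 15, 15, 15, 15], "slide": [[0.02, 0, 0], [0.02, 0, 0], [0.02, 0, 0], [0.02, 0, 0], [0, 0, 0]], "roll": [0, 0, 0, 0, 0]}}

```text
t: 6.9
tool_pos: [0.5874, -0.0248, 0.118]
orientation: [-2.27, -2.165, -0.001]
contact_force: [3.6, 1.1, -8.6]
grip_width: 0.0238
```

Emit:
{"api": "drive_tool", "payload": {"hand": [15, 15, 15, 15, 15], "slide": [[0.01, 0, 0], [0.007, 0, 0], [0, 0, 0], [0, 0, 0.008], [0, 0, 0]], "roll": [0, 0, 0, 0, 0]}}

```text
t: 7.4
tool_pos: [0.588, -0.0106, 0.1107]
orientation: [-2.275, -2.163, 0.001]
contact_force: [1.0, 2.2, -6.8]
grip_width: 0.0241
```

```bash
python3 - <<'E'
from h import *
st()
E
```

```text
t 7.4 pos [ 0.588  -0.0106  0.1107] x [0.05  0.999 0.001] y [ 0.999 -0.05  -0.002] z [-0.002  0.001 -1.   ] F [ 1.   2.2 -6.8] w 0.0241 q [-0.11  0.24  1.48  0.    1.43 -0.06]
```

Emit:
{"api": "drive_tool", "payload": {"hand": [15, 15, 15, 15, 15], "slide": [[0.003, 0, 0], [0, 0, 0], [0, 0, 0.004], [0, 0, 0.004], [0, 0, 0]], "roll": [0, 0, 0, 0, 0]}}

```text
t: 7.9
tool_pos: [0.5883, -0.0082, 0.1042]
orientation: [-2.276, -2.164, 0.002]
contact_force: [-3.8, -0.8, -4.0]
grip_width: 0.0237
```

Emit:
{"api": "drive_tool", "payload": {"hand": [40, 40, 60, 60, 60], "slide": [[0, 0, 0], [0, 0, 0], [0, 0, 0], [0, 0, 0], [0, 0, 0]], "roll": [0, 0, 0, 0, 0]}}

```text
t: 8.4
tool_pos: [0.5895, -0.008, 0.1049]
orientation: [2.275, 2.164, 0.002]
contact_force: [-0.7, -0.1, -0.6]
grip_width: 0.0598
```

Emit:
{"api": "drive_tool", "payload": {"hand": [85, 85, 85, 85, 85], "slide": [[0, 0, -0.04], [0, 0, -0.04], [0, 0, -0.04], [0, 0, -0.04], [0, 0, -0.04]], "roll": [0, 0, 0, 0, 0]}}

```text
t: 8.9
tool_pos: [0.5888, -0.0079, 0.3062]
orientation: [2.276, 2.165, 0.001]
contact_force: [0.0, 0.5, 1.0]
grip_width: 0.0849
```

```bash
python3 - <<'E'
from h import *
st()
w=snap('wrist','w2.png');s=snap('side');a=snap('top')
for nm,s_ in (('w',w),('s',s),('t',a)):
  hsv=cv2.cvtColor(s_['color'],cv2.COLOR_BGR2HSV); m=cv2.inRange(hsv,(0,150,50),(8,255,255))|cv2.inRange(hsv,(172,150,50),(180,255,255))
  n,l,ss,c=cv2.connectedComponentsWithStats(m)
  for i in range(1,n):
    if ss[i,4]>30: print(nm,c[i].round(1),ss[i],ray(s_,c[i],.106).round(4))
for c in ('wrist','top','side'):
  print(c,[(np.round(d['position'],3).tolist(),round(d['score'],2)) for d in robot.boxes_of('old_cup_1',c)])
cv2.imwrite('pics/g2.png',np.hstack([cv2.resize(w['color'],(480,300)),cv2.resize(s['color'][110:210,280:380],(300,300),interpolation=2)]))
E
```

```text
t 8.9 pos [ 0.5888 -0.0079  0.3062] x [ 0.05   0.999 -0.   ] y [ 0.999 -0.05   0.001] z [ 0.001 -0.    -1.   ] F [0.  0.5 1. ] w 0.0849 q [-0.11  0.17  1.16 -0.    1.81 -0.06]
w [321.6 176.1] [311 165  22  24 410] [ 0.5876 -0.0085  0.106 ]
s [301.9 179.4] [299 176   7   8  53] [0.583  0.0012 0.106 ]
wrist [([0.547, -0.134, 0.066], 0.85)]
top [([0.62, -0.146, 0.067], 0.39)]
side []
```

View pics/g2.png

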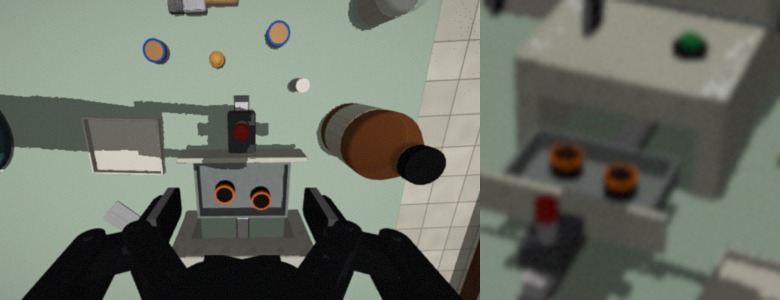

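The drawer is out. The wrist view shows two black cups with orange rims in it, at about (300,256) and (348,264) in full-image pixels. Force at release was 4 N, so the pin appears to be down. Now I measure them.

```bash
cat >> h.py <<'E'
def rings(s,lo,hi,z,amin=25):
    hsv=cv2.cvtColor(s['color'],cv2.COLOR_BGR2HSV); m=cv2.inRange(hsv,lo,hi)
    m=cv2.morphologyEx(m,cv2.MORPH_CLOSE,np.ones((5,5)))
    out=[]
    for c in cv2.findContours(m,cv2.RETR_EXTERNAL,cv2.CHAIN_APPROX_NONE)[0]:
        if len(c)<10: continue
        p=np.array([ray(s,q[0],z)[:2] for q in c],np.float32)
        (x,y),r=cv2.minEnclosingCircle(p)
        if .012<r<.03: out.append((round(float(x),4),round(float(y),4),round(float(r),4),cv2.boundingRect(c)))
    return out
OR=((3,170,70),(17,255,255)); BL=((105,90,40),(130,255,255))
E
python3 - <<'E'
from h import *
w=snap('wrist')
# knob height by triangulation wrist+side
s=snap('side')
def rr(s,uv):
    d=s['R'].T@np.linalg.solve(s['K'],[uv[0],uv[1],1.]); return -s['R'].T@s['t'],d/np.linalg.norm(d)
c1,d1=rr(w,(321.6,176.1)); c2,d2=rr(s,(301.9,179.4))
k=np.linalg.lstsq(np.stack([d1,-d2],1),c2-c1,rcond=None)[0]; print('knob',c1+k[0]*d1,c2+k[1]*d2)
print('old',rings(w,*OR,.065)); print('fresh',rings(w,*BL,.026))
for p in [(263,288),(385,288),(258,217),(400,217)]: print('drawer corner?',p,ray(w,p,.068).round(3))
E
```

```text
knob [ 0.58648021 -0.00950888  0.0976862 ] [ 0.58699681 -0.00926053  0.09761737]
old [(0.6184, -0.1575, 0.0215, (336, 256, 27, 26)), (0.5476, -0.1395, 0.0209, (287, 247, 26, 26))]
fresh [(0.4428, 0.1251, 0.0209, (190, 50, 33, 34)), (0.658, 0.1412, 0.0205, (357, 26, 32, 36))]
drawer corner? (263, 288) [ 0.49  -0.182  0.068]
drawer corner? (385, 288) [ 0.671 -0.191  0.068]
drawer corner? (258, 217) [ 0.497 -0.069  0.068]
drawer corner? (400, 217) [ 0.69  -0.079  0.068]
```

Emit:
{"api": "drive_tool", "payload": {"hand": [56, 56, 56, 56, 56], "slide": [[-0.037, 0.0092, 0], [-0.037, 0.0092, 0], [-0.037, 0.0092, 0], [-0.037, 0.0092, 0], [0, 0, 0.045]], "roll": [0, 0, 0, 0, 0], "grip_force": 50}}

```text
t: 9.8
tool_pos: [0.621, -0.1635, 0.2644]
orientation: [2.273, 2.15, 0.006]
contact_force: [1.1, 0.0, -0.2]
grip_width: 0.0561
```

Emit:
{"api": "drive_tool", "payload": {"hand": [56, 56, 56, 56, 56], "slide": [[0, 0, 0.045], [0, 0, 0.045], [0, 0, 0.045], [0, 0, 0.036], [0, 0, 0.03]], "roll": [0, 0, 0, 0, 0]}}

```text
t: 10.3
tool_pos: [0.6159, -0.1569, 0.0534]
orientation: [-2.272, -2.161, 0.005]
contact_force: [0.9, -0.1, 0.4]
grip_width: 0.0562
```

Emit:
{"api": "drive_tool", "payload": {"hand": [30, 30, 30, 30, 30], "slide": [[0, 0, 0], [0, 0, 0], [0, 0, 0], [0, 0, 0], [0, 0, 0]], "roll": [0, 0, 0, 0, 0]}}

```text
t: 10.8
tool_pos: [0.6181, -0.1576, 0.058]
orientation: [-2.276, -2.165, 0.001]
contact_force: [-0.0, -0.6, 0.3]
grip_width: 0.0384
```

Emit:
{"api": "drive_tool", "payload": {"hand": [30, 30, 30, 30, 30], "slide": [[0, 0, -0.03], [0, 0, -0.045], [0, 0, -0.045], [0, 0, -0.045], [0, 0, -0.015]], "roll": [0, 0, 0, 0, 0]}}

```text
t: 11.3
tool_pos: [0.6201, -0.1582, 0.2457]
orientation: [2.269, 2.158, 0.008]
contact_force: [0.0, -0.3, 0.5]
grip_width: 0.0386
```

Emit:
{"api": "drive_tool", "payload": {"hand": [30, 30, 30, 30, 30], "slide": [[0.03, -0.007, 0], [0.045, -0.011, 0], [0.045, -0.011, 0], [0.045, -0.011, 0], [0.045, -0.011, 0]], "roll": [0, 0, 0, 0, 0]}}

```text
t: 11.8
tool_pos: [0.5768, 0.0562, 0.237]
orientation: [-2.276, -2.164, 0.002]
contact_force: [1.3, 0.2, -1.5]
grip_width: 0.0384
```

Emit:
{"api": "drive_tool", "payload": {"hand": [30, 30, 30, 30, 30], "slide": [[0.045, -0.011, 0], [0.045, -0.011, 0], [0.045, -0.011, 0], [0.045, -0.011, 0], [0.045, -0.011, 0]], "roll": [0, 0, 0, 0, 0]}}

```text
t: 12.3
tool_pos: [0.5331, 0.2837, 0.2371]
orientation: [-2.276, -2.165, 0.002]
contact_force: [0.2, -1.0, -1.6]
grip_width: 0.0387
```

Emit:
{"api": "drive_tool", "payload": {"hand": [30, 30, 30, 30, 30], "slide": [[0.045, -0.011, 0], [0.045, -0.01, 0], [0.03, -0.006, 0], [0, 0, 0], [0, 0, 0]], "roll": [0, 0, 0, 0, 0]}}

```text
t: 12.8
tool_pos: [0.5126, 0.4036, 0.2367]
orientation: [2.275, 2.167, -0.004]
contact_force: [-0.0, -0.9, -0.7]
grip_width: 0.0385
```

```bash
python3 - <<'E'
from h import *
st()
w=snap('wrist','w3.png')
print('orange',rings(w,*OR,.2))
m=[o for o in robot.outline_of('wash_tray','wrist')]
hsv=cv2.cvtColor(w['color'],cv2.COLOR_BGR2HSV); k=cv2.inRange(hsv,(20,150,50),(32,255,255))
n,l,s,c=cv2.connectedComponentsWithStats(k)
for i in range(1,n):
  if s[i,4]>400:
    r=cv2.minAreaRect(np.argwhere(l==i)[:,::-1].astype(np.float32)); print(s[i],[ray(w,p,.018)[:2].round(3).tolist() for p in cv2.boxPoints(r)],ray(w,r[0],.018).round(3))
E
```

```text
t 12.8 pos [0.5126 0.4036 0.2367] x [ 0.049  0.999 -0.002] y [ 0.999 -0.049 -0.002] z [-0.002 -0.002 -1.   ] F [-0.  -0.9 -0.7] w 0.0385 q [ 0.58  0.32  1.12 -0.    1.71  0.63]
orange [(0.5102, 0.3731, 0.0293, (283, 239, 81, 77))]
[ 372    0  125   38 2574] [[0.572, 0.583], [0.7, 0.576], [0.705, 0.542], [0.572, 0.549]] [0.637 0.563 0.018]
[  238   132   137   117 10024] [[0.408, 0.42], [0.551, 0.45], [0.58, 0.335], [0.423, 0.297]] [0.491 0.379 0.018]
```

View pics/w3.png

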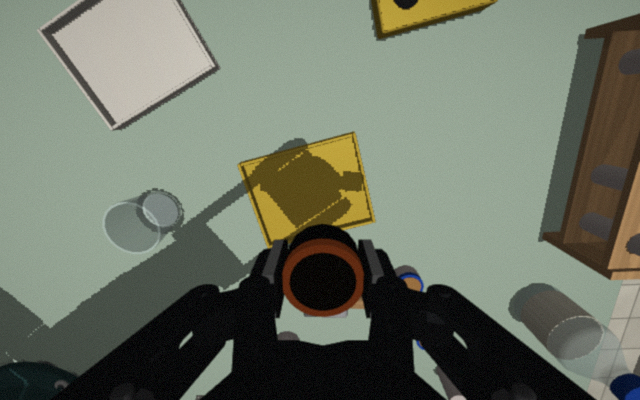

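The cup is held upright between the pads at (323,275), and the tray centre (0.491, 0.379) is confirmed. Lowering it now.

Emit:
{"api": "drive_tool", "payload": {"hand": [30, 30, 30, 30, 30], "slide": [[0, 0, 0.045], [0, 0, 0.045], [0, 0, 0.045], [0, 0, 0.04], [0, 0, 0.02]], "roll": [0, 0, 0, 0, 0]}}

```text
t: 13.4
tool_pos: [0.5114, 0.3999, 0.0381]
orientation: [-2.278, -2.162, 0.013]
contact_force: [-0.6, -0.5, -1.1]
grip_width: 0.0387
```

Emit:
{"api": "drive_tool", "payload": {"hand": [30, 30, 30, 30, 30], "slide": [[0, 0, 0.008], [0, 0, 0.006], [0, 0, 0.003], [0, 0, 0], [0, 0, 0]], "roll": [0, 0, 0, 0, 0]}}

```text
t: 13.9
tool_pos: [0.5141, 0.4038, 0.028]
orientation: [2.276, 2.165, 0.005]
contact_force: [-0.3, 0.6, -1.9]
grip_width: 0.0387
```

Emit:
{"api": "drive_tool", "payload": {"hand": [48, 48, 48, 50, 50], "slide": [[0, 0, 0], [0, 0, 0], [0, 0, 0], [0, 0, -0.01], [0, 0, -0.03]], "roll": [0, 0, 0, 0, 0]}}

```text
t: 14.4
tool_pos: [0.511, 0.4019, 0.0631]
orientation: [-2.275, -2.164, 0.013]
contact_force: [-0.2, -1.0, 0.3]
grip_width: 0.0498
```

Emit:
{"api": "drive_tool", "payload": {"hand": [56, 56, 56, 56, 56], "slide": [[0, 0, -0.045], [0, 0, -0.045], [0, 0, -0.045], [0, 0, -0.045], [0, 0, 0]], "roll": [0, 0, 0, 0, 0]}}

```text
t: 14.9
tool_pos: [0.5156, 0.405, 0.2577]
orientation: [2.274, 2.163, 0.028]
contact_force: [-0.4, 1.1, 0.7]
grip_width: 0.0561
```

Emit:
{"api": "drive_tool", "payload": {"hand": [56, 56, 56, 56, 56], "slide": [[-0.045, 0.005, 0], [-0.045, 0.005, 0], [-0.045, 0.005, 0], [-0.045, 0.005, 0], [-0.045, 0.005, 0]], "roll": [0, 0, 0, 0, 0]}}

```text
t: 15.4
tool_pos: [0.5266, 0.1757, 0.2467]
orientation: [2.275, 2.165, 0.001]
contact_force: [0.5, -0.4, -1.0]
grip_width: 0.0565
```

Emit:
{"api": "drive_tool", "payload": {"hand": [56, 56, 56, 56, 56], "slide": [[-0.045, 0.005, 0], [-0.045, 0.005, 0], [-0.045, 0.005, 0], [-0.045, 0.005, 0], [-0.045, 0.005, 0]], "roll": [0, 0, 0, 0, 0]}}

```text
t: 15.9
tool_pos: [0.5403, -0.0504, 0.2469]
orientation: [2.276, 2.165, 0.001]
contact_force: [-0.1, -0.4, 0.4]
grip_width: 0.0563
```

Emit:
{"api": "drive_tool", "payload": {"hand": [56, 56, 56, 56, 56], "slide": [[-0.045, 0.005, 0], [-0.045, 0.005, 0], [0, 0, 0], [0, 0, 0], [0, 0, 0]], "roll": [0, 0, 0, 0, 0]}}

```text
t: 16.4
tool_pos: [0.5461, -0.1381, 0.2465]
orientation: [-2.275, -2.166, -0.001]
contact_force: [-0.5, -0.3, -0.1]
grip_width: 0.0557
```

```bash
python3 - <<'E'
from h import *
st()
w=snap('wrist');t=snap('top');s=snap('side')
print('orange w',rings(w,*OR,.065)); print('blue w',rings(w,*BL,.026)); 
print('orange t',rings(t,*OR,.03),'s',rings(s,*OR,.03)); print('blue t',rings(t,*BL,.026))
E
```

```text
t 16.4 pos [ 0.5461 -0.1381  0.2465] x [0.049 0.999 0.001] y [ 0.999 -0.049  0.   ] z [ 0.     0.001 -1.   ] F [-0.5 -0.3 -0.1] w 0.0557 q [-0.35  0.12  1.34  0.    1.68 -0.3 ]
orange w [(0.5468, -0.1412, 0.0201, (307, 165, 35, 35))]
blue w []
orange t [(0.5124, 0.4052, 0.0211, (233, 198, 12, 13))] s [(0.5105, 0.4058, 0.0208, (264, 302, 16, 15))]
blue t [(0.421, 0.2464, 0.0202, (279, 225, 12, 12)), (0.4397, 0.1294, 0.0201, (314, 219, 12, 12)), (0.6223, 0.2394, 0.0206, (282, 167, 12, 12)), (0.6561, 0.1456, 0.0204, (309, 159, 11, 10)), (0.8847, 0.1883, 0.0206, (296, 98, 10, 11))]
```

Cup A sits in the tray as planned, at (0.512, 0.405). Now cup B.

Emit:
{"api": "drive_tool", "payload": {"hand": [56, 56, 56, 56, 56], "slide": [[-0.0025, 0.001, 0.045], [0, 0, 0.045], [0, 0, 0.045], [0, 0, 0.0385], [0, 0, 0.015]], "roll": [0, 0, 0, 0, 0]}}

```text
t: 17.05
tool_pos: [0.5441, -0.1393, 0.0531]
orientation: [-2.269, -2.162, 0.006]
contact_force: [-0.5, -0.1, -0.2]
grip_width: 0.0561
```

Emit:
{"api": "drive_tool", "payload": {"hand": [56, 30, 30, 30, 30], "slide": [[0, 0, 0], [0, 0, 0], [0, 0, 0], [0, 0, 0], [0, 0, 0]], "roll": [0, 0, 0, 0, 0]}}

```text
t: 17.55
tool_pos: [0.5487, -0.1421, 0.0605]
orientation: [2.273, 2.162, 0.004]
contact_force: [0.8, 0.9, 6.2]
grip_width: 0.0385
```

Emit:
{"api": "drive_tool", "payload": {"hand": [30, 30, 30, 30, 30], "slide": [[0, 0, 0], [0, 0, -0.045], [0, 0, -0.045], [0, 0, -0.045], [0, 0, -0.045]], "roll": [0, 0, 0, 0, 0]}}

```text
t: 18.05
tool_pos: [0.5465, -0.1415, 0.2396]
orientation: [-2.276, -2.165, 0.0]
contact_force: [1.6, 0.1, -2.0]
grip_width: 0.0381
```

Emit:
{"api": "drive_tool", "payload": {"hand": [30, 30, 30, 30, 30], "slide": [[0.0448, -0.0095, 0], [0.0448, -0.0095, 0], [0.0448, -0.0095, 0], [0.0448, -0.0095, 0], [0.0448, -0.0095, 0]], "roll": [0, 0, 0, 0, 0]}}

```text
t: 18.55
tool_pos: [0.51, 0.086, 0.238]
orientation: [2.277, 2.164, 0.0]
contact_force: [0.5, -0.5, -0.5]
grip_width: 0.0381
```

Emit:
{"api": "drive_tool", "payload": {"hand": [30, 30, 30, 30, 30], "slide": [[0.0448, -0.0095, 0], [0.0448, -0.0095, 0], [0.0448, -0.0095, 0], [0.0448, -0.0095, 0], [0.0448, -0.0095, 0]], "roll": [0, 0, 0, 0, 0]}}

```text
t: 19.05
tool_pos: [0.4738, 0.3122, 0.2379]
orientation: [2.276, 2.165, 0.0]
contact_force: [1.3, 0.4, -1.5]
grip_width: 0.0388
```

Emit:
{"api": "drive_tool", "payload": {"hand": [30, 30, 30, 30, 30], "slide": [[0.0448, -0.0095, 0], [0, 0, 0], [0, 0, 0], [0, 0, 0], [0, 0, 0]], "roll": [0, 0, 0, 0, 0]}}

```text
t: 19.55
tool_pos: [0.4678, 0.3544, 0.2379]
orientation: [2.278, 2.162, -0.0]
contact_force: [0.9, 0.0, -1.5]
grip_width: 0.0386
```

```bash
python3 - <<'E'
from h import *
st()
w=snap('wrist');print(rings(w,*OR,.255), rings(w,*BL,.026))
E
```

```text
t 19.55 pos [0.4678 0.3544 0.2379] x [ 0.052  0.999 -0.   ] y [ 0.999 -0.052  0.   ] z [ 0. -0. -1.] F [ 0.9  0.  -1.5] w 0.0386 q [ 0.55  0.17  1.3  -0.    1.67  0.6 ]
[(0.467, 0.3645, 0.0188, (284, 231, 78, 76))] [(0.4418, 0.1297, 0.0225, (300, 312, 27, 26)), (0.6215, 0.2382, 0.0216, (428, 238, 31, 29))]
```

Emit:
{"api": "drive_tool", "payload": {"hand": [30, 30, 30, 30, 30], "slide": [[0, 0, 0.045], [0, 0, 0.045], [0, 0, 0.045], [0, 0, 0.04], [0, 0, 0.02]], "roll": [0, 0, 0, 0, 0]}}

```text
t: 20.1
tool_pos: [0.4653, 0.3531, 0.0382]
orientation: [-2.278, -2.162, 0.011]
contact_force: [0.1, -0.4, -0.3]
grip_width: 0.0382
```

Emit:
{"api": "drive_tool", "payload": {"hand": [30, 30, 30, 30, 30], "slide": [[0, 0, 0.006], [0, 0, 0.006], [0, 0, 0.004], [0, 0, 0], [0, 0, 0]], "roll": [0, 0, 0, 0, 0]}}

```text
t: 20.6
tool_pos: [0.4681, 0.3563, 0.0283]
orientation: [2.276, 2.165, 0.004]
contact_force: [-0.5, -0.1, -1.1]
grip_width: 0.0383
```

Emit:
{"api": "drive_tool", "payload": {"hand": [46, 46, 46, 48, 48], "slide": [[0, 0, 0], [0, 0, 0], [0, 0, 0], [0, 0, -0.01], [0, 0, -0.03]], "roll": [0, 0, 0, 0, 0]}}

```text
t: 21.1
tool_pos: [0.4651, 0.3545, 0.0641]
orientation: [-2.275, -2.164, 0.012]
contact_force: [0.6, 0.6, 0.8]
grip_width: 0.0483
```

Emit:
{"api": "drive_tool", "payload": {"hand": [60, 60, 60, 60, 60], "slide": [[0, 0, -0.045], [0, 0, -0.045], [0, 0, -0.045], [0, 0, -0.045], [0, 0, 0]], "roll": [0, 0, 0, 0, 0]}}

```text
t: 21.6
tool_pos: [0.4699, 0.3576, 0.2574]
orientation: [2.273, 2.163, 0.027]
contact_force: [0.6, 0.7, 0.9]
grip_width: 0.0598
```

Emit:
{"api": "drive_tool", "payload": {"hand": [60, 60, 60, 60, 60], "slide": [[-0.04, 0, 0], [-0.04, 0, 0], [-0.04, 0, 0], [-0.03, 0, 0], [0, 0, 0]], "roll": [0, 0, 0, 0, 0]}}

```text
t: 22.1
tool_pos: [0.4597, 0.2031, 0.2475]
orientation: [2.28, 2.159, 0.0]
contact_force: [-0.1, -0.2, 0.1]
grip_width: 0.06
```

```bash
python3 - <<'E'
from h import *
st()
w=snap('wrist');t=snap('top');s=snap('side')
print('tray w',rings(w,*OR,.03),'t',rings(t,*OR,.03),'s',rings(s,*OR,.03))
print('blue w',rings(w,*BL,.026),'t',rings(t,*BL,.026))
E
```

```text
t 22.1 pos [0.4597 0.2031 0.2475] x [ 0.054  0.999 -0.001] y [ 0.999 -0.054  0.001] z [ 0.001 -0.001 -1.   ] F [-0.1 -0.2  0.1] w 0.06 q [ 0.3  -0.02  1.48 -0.    1.68  0.36]
tray w [(0.4676, 0.3551, 0.0205, (304, 11, 37, 43))] t [(0.4669, 0.3593, 0.0208, (246, 211, 12, 13)), (0.5124, 0.4052, 0.0211, (233, 198, 12, 13))] s [(0.5102, 0.4062, 0.0203, (264, 302, 16, 15)), (0.4649, 0.3611, 0.0205, (289, 292, 15, 15))]
blue w [(0.4421, 0.1276, 0.0211, (298, 213, 29, 30)), (0.6856, 0.1779, 0.0217, (486, 166, 34, 32)), (0.423, 0.2438, 0.0202, (274, 123, 34, 34)), (0.6219, 0.2364, 0.021, (439, 120, 35, 34))] t [(0.4213, 0.2466, 0.0201, (279, 225, 12, 12)), (0.4389, 0.1362, 0.0162, (314, 220, 6, 10)), (0.6877, 0.1645, 0.0132, (308, 151, 2, 8)), (0.8847, 0.1883, 0.0206, (296, 98, 10, 11))]
```

Both old cups are in the tray, within limits. One fresh cup has been knocked to (0.686, 0.178). I'm now picking the first fresh cup, at (0.4225, 0.244).

Emit:
{"api": "drive_tool", "payload": {"hand": [58, 58, 58, 58, 58], "slide": [[0.02, -0.02, 0], [0.019, -0.019, 0], [0, 0, 0.045], [0, 0, 0.045], [0, 0, 0.045]], "roll": [0, 0, 0, 0, 0]}}

```text
t: 22.75
tool_pos: [0.4226, 0.2487, 0.1108]
orientation: [2.273, 2.168, 0.003]
contact_force: [0.2, -0.0, -0.1]
grip_width: 0.0582
```

Emit:
{"api": "drive_tool", "payload": {"hand": [58, 58, 58, 58, 58], "slide": [[0, 0, 0.045], [0, 0, 0.025], [0, 0, 0.015], [0, 0, 0.006], [0, 0, 0]], "roll": [0, 0, 0, 0, 0]}}

```text
t: 23.25
tool_pos: [0.4222, 0.2476, 0.02]
orientation: [-2.274, -2.166, 0.003]
contact_force: [-0.4, -0.7, 0.2]
grip_width: 0.058
```

Emit:
{"api": "drive_tool", "payload": {"hand": [30, 30, 30, 30, 30], "slide": [[0, 0, 0], [0, 0, 0], [0, 0, 0], [0, 0, 0], [0, 0, -0.02]], "roll": [0, 0, 0, 0, 0]}}

```text
t: 23.75
tool_pos: [0.4208, 0.2459, 0.0388]
orientation: [-2.275, -2.164, 0.009]
contact_force: [-0.5, -0.3, -1.7]
grip_width: 0.0382
```

Emit:
{"api": "drive_tool", "payload": {"hand": [30, 30, 30, 30, 30], "slide": [[0, 0, -0.045], [0, 0, -0.045], [0, 0, -0.045], [0, 0, -0.045], [0, 0, 0]], "roll": [0, 0, 0, 0, 0]}}

```text
t: 24.25
tool_pos: [0.4259, 0.2481, 0.229]
orientation: [2.273, 2.161, 0.022]
contact_force: [0.9, 0.9, -0.8]
grip_width: 0.038
```

```bash
python3 - <<'E'
from h import *
st()
w=snap('wrist');print(rings(w,*BL,.026), rings(w,*BL,.24))
E
```

```text
t 24.25 pos [0.4259 0.2481 0.229 ] x [0.05  0.999 0.007] y [ 0.999 -0.05   0.014] z [ 0.014  0.006 -1.   ] F [ 0.9  0.9 -0.8] w 0.038 q [ 0.41 -0.05  1.54 -0.    1.63  0.46]
[(0.6846, 0.1777, 0.0224, (512, 204, 35, 31)), (0.6215, 0.2373, 0.0214, (467, 160, 36, 33))] [(0.4252, 0.2512, 0.0197, (284, 238, 78, 74))]
```

Emit:
{"api": "drive_tool", "payload": {"hand": [30, 30, 30, 30, 30], "slide": [[-0.0438, 0.0154, 0], [-0.0438, 0.0154, 0], [-0.0438, 0.0154, 0], [-0.0438, 0.0154, 0], [-0.0438, 0.0154, 0]], "roll": [0, 0, 0, 0, 0]}}

```text
t: 24.8
tool_pos: [0.4878, 0.0226, 0.2185]
orientation: [-2.274, -2.163, 0.004]
contact_force: [0.9, 1.0, -1.2]
grip_width: 0.0385
```

Emit:
{"api": "drive_tool", "payload": {"hand": [30, 30, 30, 30, 30], "slide": [[-0.0438, 0.0154, 0], [-0.0438, 0.0154, 0], [-0.0438, 0.0154, 0], [-0.0438, 0.0154, 0], [0, 0, 0]], "roll": [0, 0, 0, 0, 0]}}

```text
t: 25.3
tool_pos: [0.541, -0.1588, 0.2173]
orientation: [-2.282, -2.155, 0.006]
contact_force: [0.2, 0.7, -0.5]
grip_width: 0.0383
```

Emit:
{"api": "drive_tool", "payload": {"hand": [30, 30, 30, 30, 30], "slide": [[0, 0, 0], [0, 0, 0.03], [0, 0, 0.03], [0, 0, 0], [0, 0, 0]], "roll": [0, 0, 0, 0, 0]}}

```text
t: 25.8
tool_pos: [0.5408, -0.1522, 0.1602]
orientation: [-2.273, -2.166, 0.001]
contact_force: [0.7, 0.0, -0.3]
grip_width: 0.0382
```

```bash
python3 - <<'E'
from h import *
st()
w=snap('wrist','w4.png')
E
```

```text
t 25.8 pos [ 0.5408 -0.1522  0.1602] x [0.048 0.999 0.001] y [ 0.999 -0.048 -0.002] z [-0.002  0.001 -1.   ] F [ 0.7  0.  -0.3] w 0.0382 q [-0.38  0.15  1.48  0.    1.52 -0.33]
```

View pics/w4.png

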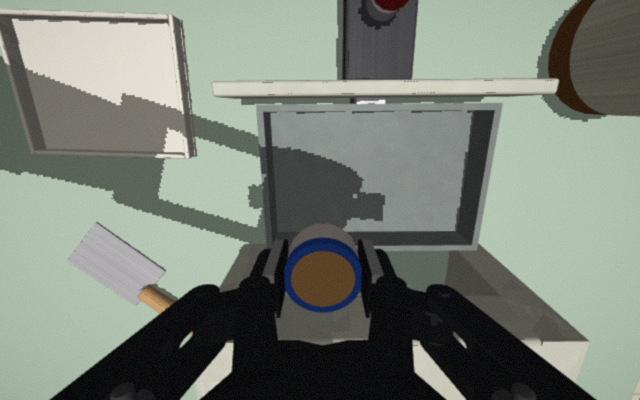

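The drawer is empty and the cup is held level at (323,275). The drawer's rim corners are at (259,106), (500,105), (481,247) and about (268,243). I'll check its centre from these.

```bash
python3 - <<'E'
from h import *
w=snap('wrist')
P=[ray(w,p,.068)[:2] for p in [(259,106),(500,105),(481,247),(268,243)]]; print(np.round(P,4),np.mean(P,0))
E
```

```text
[[ 0.4988 -0.0728]
 [ 0.6751 -0.0807]
 [ 0.6755 -0.1967]
 [ 0.4934 -0.1838]] [ 0.58568405 -0.13351272]
```

Emit:
{"api": "drive_tool", "payload": {"hand": [30, 30, 30, 30, 30], "slide": [[0, 0.001, 0.03], [0, 0, 0.03], [0, 0, 0.02], [0, 0, 0.012], [0, 0, 0.005]], "roll": [0, 0, 0, 0, 0]}}

```text
t: 26.4
tool_pos: [0.5428, -0.1537, 0.064]
orientation: [2.276, 2.165, 0.0]
contact_force: [0.7, 0.0, -0.9]
grip_width: 0.0384
```

Emit:
{"api": "drive_tool", "payload": {"hand": [30, 30, 48, 48, 48], "slide": [[0, 0, 0.002], [0, 0, 0], [0, 0, 0], [0, 0, 0], [0, 0, 0]], "roll": [0, 0, 0, 0, 0]}}

```text
t: 26.9
tool_pos: [0.543, -0.154, 0.0627]
orientation: [2.275, 2.164, 0.001]
contact_force: [-0.6, 0.4, -0.2]
grip_width: 0.0479
```

Emit:
{"api": "drive_tool", "payload": {"hand": [50, 50, 58, 58, 58], "slide": [[0, 0, -0.02], [0, 0, -0.045], [0, 0, -0.045], [0, 0, -0.045], [0, 0, -0.03]], "roll": [0, 0, 0, 0, 0]}}

```text
t: 27.4
tool_pos: [0.5433, -0.154, 0.2515]
orientation: [2.272, 2.161, 0.004]
contact_force: [0.5, -0.6, 0.0]
grip_width: 0.0581
```

```bash
python3 - <<'E'
from h import *
st()
w=snap('wrist');print(rings(w,*BL,.065))
E
```

```text
t 27.4 pos [ 0.5433 -0.154   0.2515] x [ 0.05   0.999 -0.002] y [ 0.999 -0.05   0.006] z [ 0.006 -0.002 -1.   ] F [ 0.5 -0.6  0. ] w 0.0581 q [-0.38  0.12  1.33 -0.    1.69 -0.33]
[(0.543, -0.1579, 0.0205, (304, 164, 36, 35))]
```

Emit:
{"api": "drive_tool", "payload": {"hand": [58, 58, 58, 58, 58], "slide": [[0.0395, -0.0165, 0], [0.0395, -0.0165, 0], [0.0395, -0.0165, 0], [0.0395, -0.0165, 0], [0.0395, -0.0165, 0]], "roll": [0, 0, 0, 0, 0]}}

```text
t: 27.95
tool_pos: [0.4691, 0.049, 0.2469]
orientation: [2.277, 2.164, 0.001]
contact_force: [1.3, 1.0, 0.1]
grip_width: 0.058
```

Emit:
{"api": "drive_tool", "payload": {"hand": [58, 58, 58, 58, 58], "slide": [[0.0395, -0.0165, 0], [0.0395, -0.0165, 0], [0, 0, 0], [0, 0, 0.03], [0, 0, 0]], "roll": [0, 0, 0, 0, 0]}}

```text
t: 28.45
tool_pos: [0.4389, 0.1278, 0.2131]
orientation: [-2.273, -2.163, 0.01]
contact_force: [0.1, 0.5, -0.0]
grip_width: 0.0582
```

```bash
python3 - <<'E'
from h import *
st()
w=snap('wrist');print(rings(w,*BL,.026))
E
```

```text
t 28.45 pos [0.4389 0.1278 0.2131] x [ 0.049  0.999 -0.002] y [ 0.999 -0.049 -0.007] z [-0.007 -0.002 -1.   ] F [ 0.1  0.5 -0. ] w 0.0582 q [ 0.16 -0.11  1.63 -0.    1.62  0.21]
[(0.4417, 0.1267, 0.0205, (309, 161, 35, 36)), (0.6848, 0.1769, 0.0221, (533, 103, 43, 39)), (0.6214, 0.236, 0.0214, (480, 42, 44, 44))]
```

Emit:
{"api": "drive_tool", "payload": {"hand": [58, 58, 58, 58, 58], "slide": [[-0.001, 0.0015, 0.045], [0, 0, 0.045], [0, 0, 0.045], [0, 0, 0.035], [0, 0, 0.018]], "roll": [0, 0, 0, 0, 0]}}

```text
t: 29.0
tool_pos: [0.4412, 0.126, 0.0263]
orientation: [-2.276, -2.162, 0.006]
contact_force: [-0.0, -0.8, 0.9]
grip_width: 0.0578
```

Emit:
{"api": "drive_tool", "payload": {"hand": [58, 58, 30, 30, 30], "slide": [[0, 0, 0.009], [0, 0, 0], [0, 0, 0], [0, 0, 0], [0, 0, 0]], "roll": [0, 0, 0, 0, 0]}}

```text
t: 29.5
tool_pos: [0.4444, 0.1273, 0.022]
orientation: [2.274, 2.163, 0.006]
contact_force: [0.6, 0.1, 5.1]
grip_width: 0.0385
```

Emit:
{"api": "drive_tool", "payload": {"hand": [30, 30, 30, 30, 30], "slide": [[0, 0, 0], [0, 0, -0.02], [0, 0, -0.045], [0, 0, -0.045], [0, 0, -0.045]], "roll": [0, 0, 0, 0, 0]}}

```text
t: 30.0
tool_pos: [0.4418, 0.1271, 0.1763]
orientation: [-2.276, -2.165, 0.001]
contact_force: [0.8, -0.1, -0.8]
grip_width: 0.0385
```

Emit:
{"api": "drive_tool", "payload": {"hand": [30, 30, 30, 30, 30], "slide": [[0, 0, -0.045], [0, 0, 0], [0, 0, 0], [0, 0, 0], [0, 0, 0]], "roll": [0, 0, 0, 0, 0]}}

```text
t: 30.5
tool_pos: [0.4413, 0.127, 0.2175]
orientation: [-2.274, -2.164, 0.006]
contact_force: [0.6, -0.5, -0.7]
grip_width: 0.0384
```

```bash
python3 - <<'E'
from h import *
st()
w=snap('wrist');print(rings(w,*BL,.026),rings(w,*BL,.226))
E
```

```text
t 30.5 pos [0.4413 0.127  0.2175] x [ 0.05   0.999 -0.001] y [ 0.999 -0.05  -0.004] z [-0.004 -0.001 -1.   ] F [ 0.6 -0.5 -0.7] w 0.0384 q [ 0.16 -0.11  1.62 -0.    1.63  0.21]
[(0.685, 0.1769, 0.022, (527, 103, 42, 38)), (0.6217, 0.2352, 0.0213, (475, 43, 43, 43))] [(0.441, 0.1312, 0.0203, (284, 232, 78, 75))]
```

Emit:
{"api": "drive_tool", "payload": {"hand": [30, 30, 30, 30, 30], "slide": [[-0.0382, 0.0192, 0], [-0.0382, 0.0192, 0], [-0.0382, 0.0192, 0], [-0.0382, 0.0192, 0], [-0.0382, 0.0192, 0]], "roll": [0, 0, 0, 0, 0]}}

```text
t: 31.05
tool_pos: [0.5287, -0.0699, 0.2183]
orientation: [-2.275, -2.164, 0.002]
contact_force: [1.1, -0.6, -0.9]
grip_width: 0.0386
```

Emit:
{"api": "drive_tool", "payload": {"hand": [30, 30, 30, 30, 30], "slide": [[-0.0382, 0.0192, 0], [0, 0, 0], [0, 0, 0], [0, 0, 0.035], [0, 0, 0.035]], "roll": [0, 0, 0, 0, 0]}}

```text
t: 31.55
tool_pos: [0.5465, -0.1064, 0.1502]
orientation: [2.273, 2.165, 0.003]
contact_force: [0.0, -0.2, -1.3]
grip_width: 0.0388
```

Emit:
{"api": "drive_tool", "payload": {"hand": [30, 30, 30, 30, 30], "slide": [[0, 0, 0.035], [0, 0, 0.03], [0, 0, 0.015], [0, 0, 0.005], [0, 0, 0]], "roll": [0, 0, 0, 0, 0]}}

```text
t: 32.05
tool_pos: [0.546, -0.107, 0.065]
orientation: [-2.275, -2.166, 0.0]
contact_force: [-0.9, -0.1, -1.7]
grip_width: 0.0386
```

Emit:
{"api": "drive_tool", "payload": {"hand": [30, 30, 48, 48, 48], "slide": [[0, 0, 0], [0, 0, 0], [0, 0, 0], [0, 0, 0], [0, 0, 0]], "roll": [0, 0, 0, 0, 0]}}

```text
t: 32.55
tool_pos: [0.5463, -0.1077, 0.0654]
orientation: [2.276, 2.164, 0.001]
contact_force: [-0.0, 0.6, 0.4]
grip_width: 0.0482
```

Emit:
{"api": "drive_tool", "payload": {"hand": [50, 50, 58, 58, 58], "slide": [[0, 0, -0.02], [0, 0, -0.045], [0, 0, -0.045], [0, 0, -0.045], [0, 0, -0.03]], "roll": [0, 0, 0, 0, 0]}}

```text
t: 33.05
tool_pos: [0.5468, -0.1078, 0.2542]
orientation: [2.273, 2.162, 0.004]
contact_force: [0.2, -0.8, -0.7]
grip_width: 0.0581
```

```bash
python3 - <<'E'
from h import *
st()
w=snap('wrist');print(rings(w,*BL,.065))
E
```

```text
t 33.05 pos [ 0.5468 -0.1078  0.2542] x [ 0.05   0.999 -0.001] y [ 0.999 -0.05   0.005] z [ 0.005 -0.002 -1.   ] F [ 0.2 -0.8 -0.7] w 0.0581 q [-0.3   0.1   1.35 -0.    1.69 -0.25]
[(0.5432, -0.1575, 0.0212, (305, 202, 33, 33)), (0.5468, -0.1086, 0.0205, (305, 161, 35, 35))]
```

Emit:
{"api": "drive_tool", "payload": {"hand": [58, 58, 58, 58, 58], "slide": [[0.0435, 0.0073, 0], [0.0435, 0.0073, 0], [0.0435, 0.0073, 0], [0.0435, 0.0073, 0], [0.0435, 0.0073, 0]], "roll": [0, 0, 0, 0, 0]}}

```text
t: 33.6
tool_pos: [0.5935, 0.1094, 0.2496]
orientation: [2.277, 2.165, -0.0]
contact_force: [-0.3, 0.0, 0.2]
grip_width: 0.0577
```

Emit:
{"api": "drive_tool", "payload": {"hand": [58, 58, 58, 58, 58], "slide": [[0.0435, 0.0073, 0], [0.0435, 0.0073, 0], [0.0435, 0.0073, 0], [0, 0, 0.03], [0, 0, 0]], "roll": [0, 0, 0, 0, 0]}}

```text
t: 34.1
tool_pos: [0.6197, 0.2379, 0.214]
orientation: [-2.271, -2.165, 0.014]
contact_force: [0.0, -0.8, -0.8]
grip_width: 0.0577
```

```bash
python3 - <<'E'
from h import *
st()
w=snap('wrist');print(rings(w,*BL,.026)); st()
E
```

```text
t 34.1 pos [0.6197 0.2379 0.214 ] x [ 0.048  0.999 -0.004] y [ 0.999 -0.048 -0.009] z [-0.009 -0.003 -1.   ] F [ 0.  -0.8 -0.8] w 0.0577 q [ 0.28  0.36  1.12 -0.    1.68  0.33]
[(0.6868, 0.178, 0.0209, (367, 208, 34, 32)), (0.6242, 0.237, 0.0204, (311, 161, 35, 35))]
t 34.15 pos [0.6203 0.237  0.2162] x [ 0.049  0.999 -0.003] y [ 0.999 -0.049 -0.007] z [-0.007 -0.002 -1.   ] F [ 0.1  0.  -0.5] w 0.0582 q [ 0.28  0.36  1.11 -0.    1.68  0.33]
```

Emit:
{"api": "drive_tool", "payload": {"hand": [58, 58, 58, 58, 58], "slide": [[0, 0.001, 0.045], [0, 0, 0.045], [0, 0, 0.045], [0, 0, 0.035], [0, 0, 0.018]], "roll": [0, 0, 0, 0, 0]}}

```text
t: 34.65
tool_pos: [0.6211, 0.2349, 0.0286]
orientation: [-2.277, -2.161, 0.008]
contact_force: [-1.6, -0.6, 0.2]
grip_width: 0.0579
```

Emit:
{"api": "drive_tool", "payload": {"hand": [58, 58, 30, 30, 30], "slide": [[0, 0, 0.011], [0, 0, 0], [0, 0, 0], [0, 0, 0], [0, 0, 0]], "roll": [0, 0, 0, 0, 0]}}

```text
t: 35.15
tool_pos: [0.6245, 0.2373, 0.0236]
orientation: [2.275, 2.163, 0.007]
contact_force: [0.2, -1.0, 4.6]
grip_width: 0.0381
```

Emit:
{"api": "drive_tool", "payload": {"hand": [30, 30, 30, 30, 30], "slide": [[0, 0, 0], [0, 0, -0.02], [0, 0, -0.045], [0, 0, -0.045], [0, 0, -0.045]], "roll": [0, 0, 0, 0, 0]}}

```text
t: 35.65
tool_pos: [0.6222, 0.237, 0.1769]
orientation: [-2.276, -2.165, 0.002]
contact_force: [0.4, 0.4, -0.2]
grip_width: 0.038
```

Emit:
{"api": "drive_tool", "payload": {"hand": [30, 30, 30, 30, 30], "slide": [[0, 0, -0.045], [0, 0, 0], [0, 0, 0], [0, 0, 0], [0, 0, 0]], "roll": [0, 0, 0, 0, 0]}}

```text
t: 36.15
tool_pos: [0.6217, 0.2368, 0.2175]
orientation: [-2.274, -2.164, 0.008]
contact_force: [-0.5, -0.1, -1.7]
grip_width: 0.0381
```

```bash
python3 - <<'E'
from h import *
st()
w=snap('wrist');print(rings(w,*BL,.026),rings(w,*BL,.226))
E
```

```text
t 36.15 pos [0.6217 0.2368 0.2175] x [ 0.05   0.999 -0.002] y [ 0.999 -0.05  -0.005] z [-0.005 -0.002 -1.   ] F [-0.5 -0.1 -1.7] w 0.0381 q [ 0.28  0.36  1.11 -0.    1.68  0.33]
[(0.6874, 0.1783, 0.021, (364, 206, 34, 32))] [(0.7408, 0.2379, 0.0138, (554, 245, 55, 43)), (0.6218, 0.2422, 0.0201, (284, 230, 78, 75))]
```

Emit:
{"api": "drive_tool", "payload": {"hand": [30, 30, 30, 30, 30], "slide": [[-0.0441, 0.0022, 0], [-0.0441, 0.0022, 0], [-0.0441, 0.0022, 0], [-0.0441, 0.0022, 0], [-0.0441, 0.0022, 0]], "roll": [0, 0, 0, 0, 0]}}

```text
t: 36.7
tool_pos: [0.6219, 0.0147, 0.2191]
orientation: [-2.275, -2.164, 0.003]
contact_force: [0.7, -0.5, -0.7]
grip_width: 0.0385
```

Emit:
{"api": "drive_tool", "payload": {"hand": [30, 30, 30, 30, 30], "slide": [[-0.0441, 0.0022, 0], [-0.0441, 0.0022, 0], [-0.0441, 0.0022, 0], [-0.0441, 0.0022, 0], [0, 0, 0]], "roll": [0, 0, 0, 0, 0]}}

```text
t: 37.2
tool_pos: [0.6214, -0.1664, 0.2185]
orientation: [-2.284, -2.156, 0.006]
contact_force: [0.4, 0.6, -1.0]
grip_width: 0.0382
```

Emit:
{"api": "drive_tool", "payload": {"hand": [30, 30, 30, 30, 30], "slide": [[0, 0, 0], [0, 0, 0.035], [0, 0, 0.035], [0, 0, 0.035], [0, 0, 0.03]], "roll": [0, 0, 0, 0, 0]}}

```text
t: 37.7
tool_pos: [0.6219, -0.158, 0.0831]
orientation: [-2.272, -2.166, 0.001]
contact_force: [-0.0, -0.3, -1.4]
grip_width: 0.0382
```

```bash
python3 - <<'E'
from h import *
st()
E
```

```text
t 37.7 pos [ 0.6219 -0.158   0.0831] x [0.048 0.999 0.001] y [ 0.999 -0.048 -0.003] z [-0.003  0.001 -1.   ] F [-0.  -0.3 -1.4] w 0.0382 q [-0.34  0.37  1.36  0.    1.41 -0.29]
```

Emit:
{"api": "drive_tool", "payload": {"hand": [30, 30, 30, 30, 30], "slide": [[0, 0, 0.013], [0, 0, 0.005], [0, 0, 0.002], [0, 0, 0], [0, 0, 0]], "roll": [0, 0, 0, 0, 0]}}

```text
t: 38.2
tool_pos: [0.6239, -0.1607, 0.068]
orientation: [2.274, 2.163, 0.003]
contact_force: [0.4, 0.1, 0.0]
grip_width: 0.0383
```

Emit:
{"api": "drive_tool", "payload": {"hand": [48, 48, 48, 50, 50], "slide": [[0, 0, 0], [0, 0, 0], [0, 0, 0], [0, 0, -0.02], [0, 0, -0.045]], "roll": [0, 0, 0, 0, 0]}}

```text
t: 38.7
tool_pos: [0.6196, -0.1594, 0.1258]
orientation: [-2.269, -2.158, 0.008]
contact_force: [0.9, -0.7, -0.0]
grip_width: 0.0501
```

Emit:
{"api": "drive_tool", "payload": {"hand": [58, 58, 58, 58, 58], "slide": [[0, 0, -0.045], [0, 0, -0.045], [0, 0, -0.03], [0, 0, 0], [0, 0, 0]], "roll": [0, 0, 0, 0, 0]}}

```text
t: 39.2
tool_pos: [0.6229, -0.1605, 0.252]
orientation: [2.275, 2.163, 0.002]
contact_force: [0.7, -0.0, -1.0]
grip_width: 0.0578
```

```bash
python3 - <<'E'
from h import *
w=snap('wrist');print(rings(w,*BL,.065)); st()
E
```

```text
[(0.5438, -0.1578, 0.0208, (235, 162, 36, 35)), (0.6236, -0.1608, 0.0205, (306, 161, 35, 35)), (0.5477, -0.109, 0.0205, (232, 116, 38, 39))]
t 39.25 pos [ 0.6223 -0.1603  0.2499] x [0.05  0.999 0.   ] y [ 0.999 -0.05  -0.001] z [-0.001  0.    -1.   ] F [ 0.7 -0.2 -0.1] w 0.0579 q [-0.34  0.3   1.12 -0.    1.72 -0.29]
```

Emit:
{"api": "drive_tool", "payload": {"hand": [58, 58, 58, 58, 58], "slide": [[0.0421, -0.0036, 0], [0.0421, -0.0036, 0], [0.0421, -0.0036, 0], [0.0421, -0.0036, 0], [0.0421, -0.0036, 0]], "roll": [0, 0, 0, 0, 0]}}

```text
t: 39.75
tool_pos: [0.614, 0.0523, 0.2476]
orientation: [-2.274, -2.162, 0.006]
contact_force: [0.7, -0.2, 0.1]
grip_width: 0.058
```

Emit:
{"api": "drive_tool", "payload": {"hand": [58, 58, 58, 58, 58], "slide": [[0.0421, -0.0036, 0], [0.0421, -0.0036, 0], [0.0421, -0.0036, 0], [0.002, 0.038, 0], [0.002, 0.038, 0]], "roll": [0, 0, 0, 0, 0]}}

```text
t: 40.25
tool_pos: [0.6859, 0.18, 0.248]
orientation: [-2.27, -2.168, 0.006]
contact_force: [0.7, -0.2, -0.2]
grip_width: 0.0579
```

Emit:
{"api": "drive_tool", "payload": {"hand": [58, 58, 58, 58, 58], "slide": [[0, 0, 0.03], [0, 0, 0], [0, 0, 0], [0, 0, 0], [0, 0, 0]], "roll": [0, 0, 0, 0, 0]}}

```text
t: 40.75
tool_pos: [0.6868, 0.1777, 0.2232]
orientation: [2.275, 2.164, 0.004]
contact_force: [-0.1, -0.6, 0.6]
grip_width: 0.0581
```

```bash
python3 - <<'E'
from h import *
w=snap('wrist');print(rings(w,*BL,.026)); st()
E
```

```text
[(0.6883, 0.1772, 0.0204, (307, 160, 34, 34))]
t 40.8 pos [0.6869 0.1777 0.2233] x [0.05  0.999 0.001] y [ 0.999 -0.05   0.003] z [ 0.003  0.001 -1.   ] F [ 0.4  0.  -0.1] w 0.058 q [ 0.17  0.45  0.97 -0.    1.72  0.22]
```

Emit:
{"api": "drive_tool", "payload": {"hand": [58, 58, 58, 58, 58], "slide": [[0, 0.001, 0.045], [0, 0, 0.045], [0, 0, 0.045], [0, 0, 0.035], [0, 0, 0.018]], "roll": [0, 0, 0, 0, 0]}}

```text
t: 41.3
tool_pos: [0.6855, 0.1772, 0.0292]
orientation: [-2.274, -2.163, 0.007]
contact_force: [-0.4, 0.4, 0.5]
grip_width: 0.058
```

Emit:
{"api": "drive_tool", "payload": {"hand": [58, 58, 30, 30, 30], "slide": [[0, 0, 0.013], [0, 0, 0], [0, 0, 0], [0, 0, 0], [0, 0, 0]], "roll": [0, 0, 0, 0, 0]}}

```text
t: 41.8
tool_pos: [0.6894, 0.1779, 0.0226]
orientation: [2.274, 2.163, 0.006]
contact_force: [1.4, 0.6, 3.5]
grip_width: 0.0381
```

Emit:
{"api": "drive_tool", "payload": {"hand": [30, 30, 30, 30, 30], "slide": [[0, 0, 0], [0, 0, -0.02], [0, 0, -0.045], [0, 0, -0.045], [0, 0, -0.045]], "roll": [0, 0, 0, 0, 0]}}

```text
t: 42.3
tool_pos: [0.6874, 0.1775, 0.1759]
orientation: [-2.276, -2.165, 0.002]
contact_force: [0.3, 0.6, -0.6]
grip_width: 0.0379
```

Emit:
{"api": "drive_tool", "payload": {"hand": [30, 30, 30, 30, 30], "slide": [[0, 0, -0.045], [0, 0, 0], [0, 0, 0], [-0.002, -0.038, 0], [-0.002, -0.038, 0]], "roll": [0, 0, 0, 0, 0]}}

```text
t: 42.8
tool_pos: [0.6101, 0.1769, 0.2146]
orientation: [-2.274, -2.161, 0.011]
contact_force: [0.1, 0.8, 0.0]
grip_width: 0.0386
```

```bash
python3 - <<'E'
from h import *
w=snap('wrist');print(rings(w,*BL,.026),rings(w,*BL,.226)); st()
E
```

```text
[] [(0.6096, 0.1829, 0.0199, (284, 232, 78, 76)), (0.734, 0.212, 0.0132, (589, 173, 51, 46))]
t 42.85 pos [0.6023 0.1773 0.2136] x [ 0.049  0.999 -0.003] y [ 0.999 -0.049 -0.018] z [-0.018 -0.002 -1.   ] F [-5.   0.2 -1.6] w 0.0382 q [0.2  0.28 1.21 0.   1.66 0.24]
```

Emit:
{"api": "drive_tool", "payload": {"hand": [30, 30, 30, 30, 30], "slide": [[0, 0, 0], [-0.0411, 0.0039, 0], [-0.0411, 0.0039, 0], [-0.0411, 0.0039, 0], [-0.0411, 0.0039, 0]], "roll": [0, 0, 0, 0, 0]}}

```text
t: 43.35
tool_pos: [0.6197, 0.0107, 0.2184]
orientation: [-2.276, -2.165, 0.002]
contact_force: [0.0, -0.4, -0.8]
grip_width: 0.0383
```

Emit:
{"api": "drive_tool", "payload": {"hand": [30, 30, 30, 30, 30], "slide": [[-0.0411, 0.0039, 0], [-0.0411, 0.0039, 0], [-0.0411, 0.0039, 0], [0, 0, 0], [0, 0, 0]], "roll": [0, 0, 0, 0, 0]}}

```text
t: 43.85
tool_pos: [0.6249, -0.1126, 0.2182]
orientation: [-2.278, -2.161, 0.001]
contact_force: [0.1, 0.1, -1.2]
grip_width: 0.0385
```

Emit:
{"api": "drive_tool", "payload": {"hand": [30, 30, 30, 30, 30], "slide": [[0, 0, 0.035], [0, 0, 0.035], [0, 0, 0.035], [0, 0, 0.03], [0, 0, 0]], "roll": [0, 0, 0, 0, 0]}}

```text
t: 44.35
tool_pos: [0.6211, -0.1086, 0.0781]
orientation: [-2.266, -2.16, 0.01]
contact_force: [-0.6, 0.1, -0.1]
grip_width: 0.0382
```

```bash
python3 - <<'E'
from h import *
st()
E
```

```text
t 44.35 pos [ 0.6211 -0.1086  0.0781] x [0.048 0.999 0.003] y [ 0.999 -0.048 -0.012] z [-0.012  0.004 -1.   ] F [-0.6  0.1 -0.1] w 0.0382 q [-0.26  0.36  1.39  0.    1.41 -0.22]
```

Emit:
{"api": "drive_tool", "payload": {"hand": [30, 30, 30, 30, 30], "slide": [[0, 0, 0.012], [0, 0, 0.005], [0, 0, 0.003], [0, 0, 0], [0, 0, 0]], "roll": [0, 0, 0, 0, 0]}}

```text
t: 44.85
tool_pos: [0.6253, -0.1115, 0.0659]
orientation: [2.275, 2.164, 0.002]
contact_force: [-0.2, 1.0, -0.5]
grip_width: 0.0384
```

Emit:
{"api": "drive_tool", "payload": {"hand": [48, 48, 48, 50, 50], "slide": [[0, 0, 0], [0, 0, 0], [0, 0, 0], [0, 0, -0.02], [0, 0, -0.045]], "roll": [0, 0, 0, 0, 0]}}

```text
t: 45.35
tool_pos: [0.6215, -0.1105, 0.1249]
orientation: [-2.269, -2.158, 0.009]
contact_force: [0.4, 0.0, -0.4]
grip_width: 0.05
```

Emit:
{"api": "drive_tool", "payload": {"hand": [58, 58, 70, 70, 70], "slide": [[0, 0, -0.045], [0, 0, -0.045], [0, 0, -0.045], [0.03, 0, 0], [0.03, 0, 0]], "roll": [0, 0, 0, 0, 0]}}

```text
t: 45.85
tool_pos: [0.6285, -0.0517, 0.2682]
orientation: [2.275, 2.159, 0.006]
contact_force: [-1.1, -0.8, -0.7]
grip_width: 0.0699
```

Emit:
{"api": "drive_tool", "payload": {"hand": [70, 70, 70, 70, 70], "slide": [[0.04, -0.036, 0], [0, 0, 0], [0, 0, 0], [0, 0, 0], [0, 0, 0]], "roll": [0, 0, 0, 0, 0]}}

```text
t: 46.35
tool_pos: [0.5967, -0.0136, 0.2652]
orientation: [2.277, 2.163, 0.001]
contact_force: [-0.3, 0.1, 0.2]
grip_width: 0.07
```

```bash
python3 - <<'E'
from h import *
st()
w=snap('wrist','w5.png');t=snap('top');s=snap('side')
print(rings(w,*BL,.065)); print('tray',rings(t,*OR,.03),rings(s,*OR,.03))
hsv=cv2.cvtColor(w['color'],cv2.COLOR_BGR2HSV); m=cv2.inRange(hsv,(0,150,50),(8,255,255))|cv2.inRange(hsv,(172,150,50),(180,255,255))
n,l,ss,c=cv2.connectedComponentsWithStats(m)
for i in range(1,n):
  if ss[i,4]>100: print('knob',c[i],ray(w,c[i],.108).round(4))
E
```

```text
t 46.35 pos [ 0.5967 -0.0136  0.2652] x [ 0.051  0.999 -0.   ] y [ 0.999 -0.051  0.001] z [ 0.001 -0.    -1.   ] F [-0.3  0.1  0.2] w 0.07 q [-0.12  0.19  1.22 -0.    1.73 -0.07]
[]
tray [(0.4669, 0.3593, 0.0208, (246, 211, 12, 13)), (0.5124, 0.4052, 0.0211, (233, 198, 12, 13))] [(0.511, 0.4064, 0.0209, (264, 302, 16, 15)), (0.4651, 0.361, 0.0205, (289, 292, 15, 15))]
knob [313.82255083 180.46210721] [ 0.5879 -0.008   0.108 ]
```

View pics/w5.png

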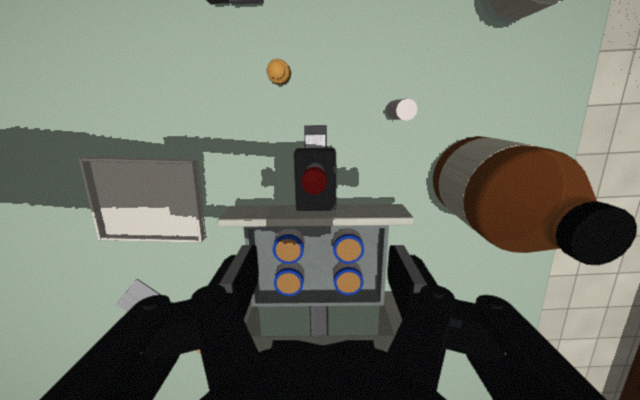

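All four fresh cups sit flat in the drawer, at (288,247), (348,247), (289,281) and (348,281), and both old cups are in the tray. Grasping the knob again, at (0.588, -0.008).

Emit:
{"api": "drive_tool", "payload": {"hand": [70, 70, 70, 70, 70], "slide": [[0.005, -0.0088, 0], [0, 0, 0.04], [0, 0, 0.04], [0, 0, 0.04], [0, 0, 0.025]], "roll": [0, 0, 0, 0, 0], "grip_force": 70}}

```text
t: 47.0
tool_pos: [0.5853, -0.0068, 0.1162]
orientation: [-2.274, -2.162, 0.005]
contact_force: [-0.5, -0.0, -0.6]
grip_width: 0.0695
```

Emit:
{"api": "drive_tool", "payload": {"hand": [60, 60, 60, 15, 15], "slide": [[0, 0, 0.014], [0, 0, 0.005], [0, 0, 0], [0, 0, 0], [0, 0, 0]], "roll": [0, 0, 0, 0, 0]}}

```text
t: 47.5
tool_pos: [0.5888, -0.0073, 0.103]
orientation: [2.274, 2.163, 0.004]
contact_force: [-0.7, -0.9, 0.3]
grip_width: 0.0316
```

Emit:
{"api": "drive_tool", "payload": {"hand": [15, 15, 15, 15, 15], "slide": [[0, 0, 0], [0, 0, 0], [0, 0, 0], [0, 0, 0], [0, 0, 0]], "roll": [0, 0, 0, 0, 0]}}

```text
t: 48.0
tool_pos: [0.5882, -0.0072, 0.1032]
orientation: [2.275, 2.164, 0.002]
contact_force: [-1.5, -0.6, 5.1]
grip_width: 0.0235
```

Emit:
{"api": "drive_tool", "payload": {"hand": [15, 15, 15, 15, 15], "slide": [[0, 0, -0.006], [0, 0, -0.006], [0, 0, -0.006], [0, 0, 0], [0, 0, 0]], "roll": [0, 0, 0, 0, 0]}}

```text
t: 48.5
tool_pos: [0.5879, -0.0072, 0.1181]
orientation: [2.276, 2.165, 0.0]
contact_force: [5.3, -1.1, -8.5]
grip_width: 0.0238
```

Emit:
{"api": "drive_tool", "payload": {"hand": [15, 15, 15, 15, 15], "slide": [[-0.004, 0, 0], [-0.008, 0, 0], [-0.01, 0, 0], [-0.01, 0, 0], [-0.01, 0, 0]], "roll": [0, 0, 0, 0, 0]}}

```text
t: 49.0
tool_pos: [0.5861, -0.0485, 0.1181]
orientation: [-2.276, -2.166, -0.004]
contact_force: [6.7, 1.9, -8.7]
grip_width: 0.0239
```

Emit:
{"api": "drive_tool", "payload": {"hand": [15, 15, 15, 15, 15], "slide": [[-0.01, 0, 0], [-0.01, 0, 0], [-0.01, 0, 0], [-0.01, 0, 0], [-0.01, 0, 0]], "roll": [0, 0, 0, 0, 0]}}

```text
t: 49.5
tool_pos: [0.584, -0.0984, 0.1182]
orientation: [2.276, 2.166, 0.005]
contact_force: [6.8, 1.6, -8.6]
grip_width: 0.0239
```

Emit:
{"api": "drive_tool", "payload": {"hand": [15, 15, 15, 15, 15], "slide": [[-0.01, 0, 0], [-0.01, 0, 0], [-0.01, 0, 0], [-0.01, 0, 0], [-0.008, 0, 0]], "roll": [0, 0, 0, 0, 0]}}

```text
t: 50.0
tool_pos: [0.582, -0.1465, 0.1183]
orientation: [2.275, 2.165, 0.006]
contact_force: [8.7, 1.0, -8.8]
grip_width: 0.0234
```

Emit:
{"api": "drive_tool", "payload": {"hand": [15, 15, 15, 15, 15], "slide": [[-0.005, 0, 0], [-0.003, 0, 0], [0, 0, 0], [0, 0, 0], [0, 0, 0]], "roll": [0, 0, 0, 0, 0]}}

```text
t: 50.5
tool_pos: [0.5817, -0.155, 0.1185]
orientation: [2.274, 2.164, 0.004]
contact_force: [7.7, -1.9, -8.9]
grip_width: 0.0237
```

Emit:
{"api": "drive_tool", "payload": {"hand": [15, 15, 15, 15, 15], "slide": [[-0.0015, 0.001, 0], [-0.0015, 0.001, 0], [0, 0, 0], [0, 0, 0.008], [0, 0, 0.006]], "roll": [0, 0, 0, 0, 0]}}

```text
t: 51.0
tool_pos: [0.5819, -0.1573, 0.1042]
orientation: [-2.275, -2.165, -0.001]
contact_force: [2.1, 3.8, -5.6]
grip_width: 0.0236
```

Emit:
{"api": "drive_tool", "payload": {"hand": [15, 15, 15, 15, 15], "slide": [[0, 0, 0], [0, 0, 0], [0, 0, 0], [0, 0, 0], [0, 0, 0]], "roll": [0, 0, 0, 0, 0]}}

```text
t: 51.5
tool_pos: [0.5819, -0.1573, 0.105]
orientation: [-2.275, -2.165, -0.001]
contact_force: [2.8, 3.8, -5.1]
grip_width: 0.024
```

Force and height show the pin well inside the home hole: about 2 mm lift is left and the stop is touching. I'm releasing the knob, rising and looking.

Emit:
{"api": "drive_tool", "payload": {"hand": [40, 40, 60, 60, 60], "slide": [[0, 0, 0], [0, 0, 0], [0, 0, 0], [0, 0, 0], [0, 0, 0]], "roll": [0, 0, 0, 0, 0]}}

```text
t: 52.0
tool_pos: [0.582, -0.1585, 0.1052]
orientation: [2.276, 2.164, -0.0]
contact_force: [0.5, 1.1, -0.1]
grip_width: 0.0602
```

Emit:
{"api": "drive_tool", "payload": {"hand": [70, 70, 70, 70, 70], "slide": [[0, 0, -0.04], [0, 0, -0.04], [0, 0, -0.04], [0, 0, -0.04], [0, 0, -0.02]], "roll": [0, 0, 0, 0, 0]}}

```text
t: 52.5
tool_pos: [0.5828, -0.1586, 0.2902]
orientation: [2.272, 2.16, 0.005]
contact_force: [0.2, -0.3, 0.6]
grip_width: 0.0701
```

Emit:
{"api": "drive_tool", "payload": {"hand": [0, 0, 0, 0, 0], "slide": [[-0.04, -0.02, 0], [-0.03, -0.02, 0], [0, 0, 0], [0, 0, 0], [0, 0, 0]], "roll": [0, 0, 0, 0, 0]}}

```text
t: 53.0
tool_pos: [0.5388, -0.2254, 0.2847]
orientation: [-2.275, -2.166, -0.001]
contact_force: [-0.7, 0.2, -0.4]
grip_width: -0.0002
```

```bash
python3 - <<'E'
from h import *
st()
w=snap('wrist');s=snap('side')
def rr(s,uv):
    d=s['R'].T@np.linalg.solve(s['K'],[uv[0],uv[1],1.]); return -s['R'].T@s['t'],d/np.linalg.norm(d)
C={}
for nm,q in (('w',w),('s',s)):
  hsv=cv2.cvtColor(q['color'],cv2.COLOR_BGR2HSV)
  for col,m in (('red',cv2.inRange(hsv,(0,150,50),(8,255,255))|cv2.inRange(hsv,(172,150,50),(180,255,255))),('green',cv2.inRange(hsv,(50,120,30),(75,255,255)))):
    n,l,ss,c=cv2.connectedComponentsWithStats(m); i=1+np.argmax(ss[1:,4]) if n>1 else None
    if i: C[nm+col]=c[i]; print(nm,col,c[i].round(1),ss[i])
for col in('red','green'):
  if 'w'+col in C and 's'+col in C:
    c1,d1=rr(w,C['w'+col]);c2,d2=rr(s,C['s'+col]); k=np.linalg.lstsq(np.stack([d1,-d2],1),c2-c1,rcond=None)[0]; print(col,(c1+k[0]*d1).round(4),(c2+k[1]*d2).round(4))
if 'wgreen' in C: print(ray(w,C['wgreen'],.161))
cv2.imwrite('pics/g3.png',np.hstack([cv2.resize(w['color'],(480,300)),cv2.resize(s['color'][110:210,280:380],(300,300),interpolation=2)]))
E
```

```text
t 53.0 pos [ 0.5388 -0.2254  0.2847] x [0.049 0.999 0.   ] y [ 0.999 -0.049  0.   ] z [ 0.  0. -1.] F [-0.7  0.2 -0.4] w -0.0002 q [-0.49  0.16  1.22  0.    1.76 -0.44]
w red [361.1 115.7] [348 103  27  26 529]
w green [291.8 269.4] [291 265   3  10  19]
s red [318.6 154.6] [316 151   7   8  42]
s green [349.9 124.2] [347 122   7   5  24]
red [ 0.5826 -0.1594  0.0977] [ 0.582  -0.1595  0.0977]
green [ 0.5036 -0.3028  0.1592] [ 0.5129 -0.2985  0.1551]
[ 0.50389278 -0.30164221  0.161     ]
```

View pics/g3.png

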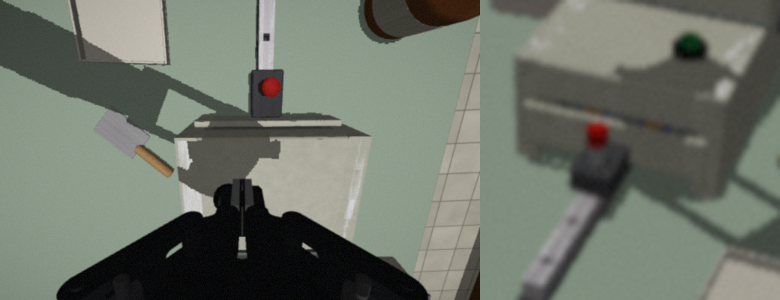

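The knob is at z 0.098, and its centroid in the side view matches the initial pin-down home position, so the drawer is home and locked. Next is the green button at about (0.513, -0.301).

Emit:
{"api": "drive_tool", "payload": {"hand": [0, 0, 0, 0, 0], "slide": [[-0.04, -0.011, 0], [-0.037, -0.011, 0], [0, 0, 0], [0, 0, 0.04], [0, 0, 0.03]], "roll": [0, 0, 0, 0, 0]}}

```text
t: 53.6
tool_pos: [0.5134, -0.3011, 0.2141]
orientation: [2.275, 2.165, 0.001]
contact_force: [-0.5, 0.2, -0.2]
grip_width: 0.0
```

Emit:
{"api": "drive_tool", "payload": {"hand": [0, 0, 0, 0, 0], "slide": [[0, 0, 0.02], [0, 0, 0.01], [0, 0, 0.004], [0, 0, 0], [0, 0, 0]], "roll": [0, 0, 0, 0, 0]}}

```text
t: 54.1
tool_pos: [0.5136, -0.302, 0.1826]
orientation: [2.274, 2.164, 0.001]
contact_force: [0.3, -0.8, -0.1]
grip_width: -0.0001
```

Emit:
{"api": "drive_tool", "payload": {"hand": [0, 0, 0, 0, 0], "slide": [[0, 0, 0.003], [0, 0, 0.002], [0, 0, 0.002], [0, 0, 0.001], [0, 0, 0]], "roll": [0, 0, 0, 0, 0]}}

```text
t: 54.6
tool_pos: [0.5134, -0.3022, 0.1739]
orientation: [2.274, 2.163, 0.001]
contact_force: [1.6, -0.4, 4.5]
grip_width: -0.0003
```

Emit:
{"api": "drive_tool", "payload": {"hand": [0, 0, 0, 0, 0], "slide": [[0, 0, 0.001], [0, 0, 0.001], [0, 0, 0.001], [0, 0, 0], [0, 0, 0]], "roll": [0, 0, 0, 0, 0]}}

```text
t: 55.1
tool_pos: [0.5135, -0.3023, 0.1729]
orientation: [2.273, 2.162, 0.001]
contact_force: [0.7, 1.1, 11.2]
grip_width: -0.0001
```

The force has risen past 5 N to 11 N with no further travel, so the button is bottomed. Retracting.

Emit:
{"api": "drive_tool", "payload": {"hand": [0, 0, 0, 0, 0], "slide": [[0, 0, -0.02], [0, 0, -0.04], [0, 0, -0.04], [0, 0, -0.04], [-0.0, -0.04, 0]], "roll": [0, 0, 0, 0, 0]}}

```text
t: 55.6
tool_pos: [0.4761, -0.3011, 0.3147]
orientation: [2.267, 2.162, 0.003]
contact_force: [-0.5, -0.6, 0.0]
grip_width: 0.0
```

Emit:
{"api": "drive_tool", "payload": {"hand": [0, 0, 0, 0, 0], "slide": [[0, -0.04, 0], [0, -0.04, 0], [0, 0, 0], [0, 0, 0], [0, 0, 0]], "roll": [0, 0, 0, 0, 0]}}

```text
t: 56.1
tool_pos: [0.3932, -0.2957, 0.3091]
orientation: [-2.275, -2.164, -0.0]
contact_force: [0.1, -0.3, 0.6]
grip_width: -0.0001
```

```bash
python3 - <<'E'
from h import *
st()
t=snap('top');s=snap('side')
print('tray',rings(t,*OR,.03))
for nm,q in (('t',t),('s',s)):
  hsv=cv2.cvtColor(q['color'],cv2.COLOR_BGR2HSV)
  for col,m in (('red',cv2.inRange(hsv,(0,150,50),(8,255,255))|cv2.inRange(hsv,(172,150,50),(180,255,255))),('green',cv2.inRange(hsv,(50,120,30),(75,255,255)))):
    n,l,ss,c=cv2.connectedComponentsWithStats(m); i=1+np.argmax(ss[1:,4]) if n>1 else None
    if i: print(nm,col,c[i].round(1),ss[i,4])
for q in ['beaker','vial','brush','weight']: print(q,[(np.round(d['position'],3).tolist(),round(d['score'],2)) for c in('top','side') for d in robot.boxes_of(q,c)[:1]])
cv2.imwrite('pics/fin.png',np.hstack([t['color'][100:300,160:480],s['color'][100:300,200:480]]))
E
```

```text
t 56.1 pos [ 0.3932 -0.2957  0.3091] x [0.05  0.999 0.001] y [ 0.999 -0.05  -0.001] z [-0.001  0.001 -1.   ] F [ 0.1 -0.3  0.6] w -0.0001 q [-0.76 -0.05  1.39  0.    1.8  -0.71]
tray [(0.4669, 0.3593, 0.0208, (246, 211, 12, 13)), (0.5124, 0.4052, 0.0211, (233, 198, 12, 13)), (0.8739, -0.0123, 0.0256, (352, 100, 11, 10))]
t red [407.  176.3] 49
t green [460.2 191.6] 71
s red [318.6 154.5] 42
s green [349.8 124.1] 29
beaker [([0.294, 0.364, 0.016], 0.87), ([0.294, 0.346, 0.036], 0.81)]
vial [([0.692, 0.065, 0.035], 0.71)]
brush [([0.516, 0.204, 0.016], 0.78), ([0.514, 0.212, 0.022], 0.68)]
weight [([0.552, 0.104, 0.027], 0.4), ([0.548, 0.117, 0.021], 0.41)]
```

View pics/fin.png

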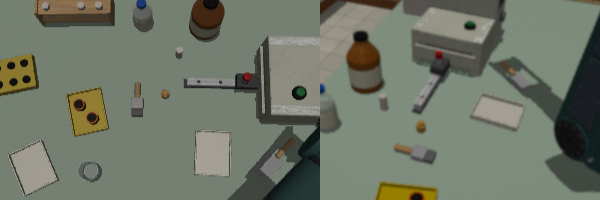

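The final view shows the drawer home, the knob and button back at their starting pixels, both old cups in the yellow tray, and the bystanders where they began. Handing in.

```bash
python3 -c "
from cell import robot
print(robot.hand_in())"
```

```text
the job is handed in; nothing more can be done
None
```

The whole sequence is done and handed in at about 56 s of the 210 s allowed. The hand-in reports no verdict, so the result rests on my own checks.

**What I did**
1. I pulled the plunger, drew the drawer out about 150 mm and let the pin drop into the load hole.
2. I moved both old cups to the yellow wash tray and set all four fresh cups flat in a 2×2 pattern on the drawer floor. One fresh cup had been knocked aside to (0.686, 0.178) and was re-measured before I picked it.
3. I pulled the plunger, slid the drawer home onto its stop, released the pin into the home hole and pressed the start button. The force rose to 11 N, past the 5 N full-press value, with no further travel.

**Last checks**
- **Drawer and pin:** the knob is back at its starting pixels within 0.1 px in both fixed cameras, which fits the drawer home and the pin down.
- **Start button:** the green button is also back at its starting pixels, so it is up again.
- **Old cups:** they are in the tray at (0.467, 0.359) and (0.512, 0.405), within the limits.
- **Fresh cups:** the last picture before closing the drawer showed all four flat and well inside the limits. They cannot be seen properly now that it is shut, so I did not re-check them.
- **Bystanders:** the beaker, vial, brush and weight read within about 1 cm of where they started, which is network accuracy.

**Checks that failed or disagreed**
- The blue-rim finder found no cups in that last picture, so I judged them by eye and from the earlier measurements.
- The two cameras differed by up to 1 cm in y on the knob and the button. I used the wrist camera and the known geometry for the knob, and the top camera for the button.

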